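# Ease the retaining clip off a stirrer shaft with a wedge

### The job

Take the small steel wedge by its black grip and slide its nose along the top of the stirrer's shaft, feeling for the slot of the keeper, through it and under the spring clip, until the clip rides up and snaps loose on top of the shaft; go gently, never ram keeper, clip, shaft or housing, and do not pull the clip off with the fingers. Then put the wedge back on the grey mat. Lift the loosened clip into the steel tray without dropping it, and leave everything else where it is.

Things in the scene. Friction and masses are not known exactly. Their poses are not given: they have to be found in the camera images.
- drive: White stirrer drive, fixed, rigid. Origin on the bench top below the clip's seat; x along the shaft from its free end to the housing, z up. Steel shaft 20 mm thick, level along x at y 0, axis at z 75 mm, from its round free end at x -45 mm to the housing's front face at x +46 mm; a flat key 14 mm wide on its top, from x -36 mm, at z 85 mm. Housing 90 mm long, 104 mm wide, top at z 98 mm.
- shaft_end (a point): Tip of the shaft's free round end, on its axis (drive x -45, y 0, z 75 mm); axes as the drive's.
- slot_mouth (a point): Point over the shaft's axis at key height (drive x -13.5, y 0, z 85 mm), where the slotted keeper begins: two dark steel collars, drive x -13.5 to -8.5 and +8.5 to +13.5 mm, tops at z 95 mm, the clip between them. The near one has a slot 5.6 mm wide, open upwards from the key, the far one 10.6 mm; their common middle lies up to 4.5 mm left or right of y 0 by chance: not measured, feel or look for it.
- clip: Spring-steel clip, about 36 g, astride the shaft. Origin on the shaft's axis while seated (drive x 0, z 75 mm); x along the shaft towards the housing, y across, z up. Two sprung legs hang to 15 mm below the origin, within 15 mm either side, and hook under the shaft. Raised 9 to 12 mm they pass the shaft's middle and snap shut over its top: the clip jumps to some 16 mm above its seat and perches there lightly.
- crown (a point): Middle of the clip's crown, 16 mm above the clip's origin: a flat bar 14 mm (x) by 32 mm (y, the clip's widest part, grip it here) by 6 mm high. Seated, a tunnel some 2.5 to 3 mm high and 16 mm wide is left between key and crown, and 1.5 mm between crown and each collar. Raising it takes about 3 to 10 N; if it is not raised past the snap it springs back down. Perched, it may lean a few degrees.
- wedge: Steel wedge with a black plastic grip, 75 g. Origin on its flat underside below the middle of the grip; x points to the thin nose, z up. Grip: upright block 34 mm (x) by 16 mm (y) by 40 mm high. Blade: 4 mm wide, underside at z 0, out to the nose at x +75 mm; 2 mm thick at the nose, its top rising evenly to 18 mm at x +32 mm, then level to the grip.
- wedge_nose (a point): Middle of the wedge's square nose edge, on the underside (wedge x +75 mm). The clip snaps loose when the nose is some 23 to 36 mm beyond the clip's seat along the shaft; pushing takes about 4 to 15 N on the way and eases after the snap.
- mat: Thin grey mat fixed on the bench, 200 mm (x) by 180 mm (y), 2 mm thick; origin at the middle of its underside. The wedge starts on it, nose roughly along the mat's +x, with a screwdriver and a spare hub beside it.
- tray: Shallow open stainless tray fixed on the bench, 150 mm (x) by 110 mm (y) by 22 mm high, walls and floor 3 mm; origin at the middle of its underside.
- screwdriver: Screwdriver lying on the mat; leave it.
- spare_hub: Spare dark steel hub, a ring 32 mm across and 14 mm high, on the mat; leave it.
- petri: Closed glass petri dish, 90 mm across and 14 mm high, on the bench between robot and drive; leave it.
- reagent: Amber reagent bottle, 60 mm across, 130 mm high; leave it.
- jar: White plastic jar, 56 mm across, 75 mm high; leave it.
- beaker: Glass beaker, 70 mm across, 90 mm high; leave it.
- weight: Brass weight, 28 mm across, 35 mm high; leave it.
Things that resemble listed ones, but are neither listed nor needed, are in the scene too. What is shaped like the wedge but white is not meant. What is shaped like the drive but green is not meant.

How it is judged:
By the outcome, as a careful person would: the job done as asked, in the order asked, and still so for the second after the job is handed in, with the robot touching nothing.
It also fails if it takes over 72 s, if anything falls off the work surface, if the arm or the gripper's body presses on something with over 40 N, if the wrist force passes 120 N, or if a joint passes its speed limit or range.

### The arm

A 6-joint arm with a two-finger parallel gripper is mounted at the origin on the work surface. World frame = base frame: x ahead of the robot, y to its left, z up, the work surface at z = 0. Lengths are in m, angles in rad, forces in N, time in s.
With the tool pointing down it reaches from about 0.375 to 0.975 m from the base axis. Payload 3.8 kg.
Tool frame: the origin (TCP) lies at the very end of the fingers, on their centre line; the grasp point (between the pads) lies 19 mm behind it (manip.grasp_offset is the distance from the TCP to the grasp point, in m); z points along the fingers, y is the line along which they close (so a half turn about z gives the same grasp; the last joint's range is limited). The gripper opens to 88 mm and grips with 3 to 60 N. Pads are 18 mm wide; open, the fingers measure 123 mm over their backs; the gripper's body (75 mm by 187 mm) begins 45 mm behind the grasp point.
Start: joints at [-1.339, 0.264, 1.604, -0, 1.274, -0.037], TCP at [0.179, -0.651, 0.239] pointing down, gripper open.
Joint ranges: [-2.63, 2.63], [-0.94, 2.18], [0.31, 2.57], [-1.31, 4.45], [0, 2.66], [-2.55, 2.55]. Speed limits (rad/s): [2.57, 2.57, 3.14, 3.14, 3.14, 3.14].

### API

Orientations are given as a rotation vector (axis times angle).
In Python, from cell import readout, eyes, job, manip gives the robot as it stands.
- The arm moves only by the tool jog_arm, never from a script. Its argument "motion" is a list of rows, each an object with "translation": the shift along the tool's x, y, z scaled (see below), a list of three; "dr": the turn, a rotation vector about the tool's x, y, z scaled (see below), a list of three; "grip": the opening, from 0 (shut) to 1 (fully open). In form: [{"translation": [tx, ty, tz], "dr": [ax, ay, az], "grip": grip}, ...]. A call has 1 to 20 rows; each row is the pose to reach, as a shift and turn from the pose commanded when the call began, along the tool's axes at that moment; what a row does not reach only later rows make up. The controller multiplies each number of a shift by 100 mm and each number of a turn by 90 degrees. A row lasts 1/8 s, in which the tool goes at most 62.5 mm and 10.7 degrees, less where a joint would pass 70% of its speed; a pose out of reach is approached as far as the arm can. A call with a number of a shift or a turn outside -1 to 1 is refused whole. A call with a gripper value outside its range is refused whole. The fingers move at their own pace and stop on an object; "force" is the grip in N (left out, the last holds). Time passes only in rows, so rows that repeat a pose let the fingers close. It gives the time, the measured TCP pose, the force, the opening and the grip force at its end, in the units of the state.
- readout.state(): the state, without advancing time (a new reading comes with each control period).
- eyes.grab_frame(name): name is "scene" or "top" or "wrist"; returns the picture (480x640x3 uint8, red, green, blue); there is no depth.
- eyes.calibration(name): a dict with "fx", "fy", "cx", "cy" (pixels), "dist" ([k1, k2, p1, p2, k3] as OpenCV has them; the pictures are not rectified), "rvec" (rotation vector, rad) and "tvec" (3), from world to camera coordinates, as OpenCV has them; the wrist camera has in their place "mount" (4x4, takes a point from camera to tool coordinates, whose origin is the TCP and whose axes are the flange's). Camera axes: x right, y down, z forward; pixel columns grow to the right and rows downward; lengths in m; the calibration is good to about 2 mm. A picture is of the moment at which its call begins: read the wrist's pose just before it. calibration takes no time and is no camera call.
- job.hand_in(): hands the job in; it is judged then, once.
The state is a dict: "time_s": time; "qpos": joint angles; "joint_velocities": joint speeds; "joint_torque": joint torques, N m; "tool_pos": TCP position; "tool_rot": TCP orientation; "contact_force": force on the tool from outside, world axes, zero at the start; "ft_torque": the same for the moment, N m; "gripper_width": finger opening in m; "finger_force": force on a finger pad.
Only numpy, scipy, OpenCV 4.12 (cv2) and the standard library are available. Lean on these libraries where they do the work, as an engineer would, in place of code of your own. Each camera call takes 0.05 s, during which the arm holds its last target. There are 200 camera calls.

## Working session

There is one attempt and no reset: what is moved stays moved. The work goes in short steps, Python scripts to look and compute and a tool call to move; the robot and the scene stay as the last step left them, time stands still between calls to the robot, and variables do not carry over. Pictures are saved under pics/ and viewed, at most 10 in all, crops included, and the job is handed in when it is done.

Besides the shell and the picture viewer there is one more tool, called after "Request:" as a command line: name --argument value ..., lists and objects as JSON in quotes. jog_arm: Moves the arm, as the interface text tells. Shifts and turns lie within -1 to 1; 1 stands for 100 mm of shift or 90 degrees of turn. Its arguments: {"type":"object","properties":{"motion":{"type":"array","items":{"type":"object","properties":{"translation":{"type":"array","items":{"type":"number"}},"dr":{"type":"array","items":{"type":"number"}},"grip":{"type":"number"}}}},"force":{"type":"number"}},"required":["motion"]}

```bash
mkdir -p pics; ls
cat > h.py <<'E'
import numpy as np, cv2
from cell import readout, eyes, job, manip
def save(name, fn):
    im=eyes.grab_frame(name); cv2.imwrite('pics/'+fn, im[:,:,::-1]); return im
def cam(name, st=None):
    c=eyes.calibration(name); K=np.array([[c['fx'],0,c['cx']],[0,c['fy'],c['cy']],[0,0,1.]]); d=np.array(c['dist'],float)
    if 'mount' in c:
        st=st or readout.state(); T=np.eye(4); T[:3,:3]=cv2.Rodrigues(np.array(st['tool_rot'],float))[0]; T[:3,3]=st['tool_pos']
        M=T@np.array(c['mount']); R=M[:3,:3].T; t=-R@M[:3,3]
    else:
        R=cv2.Rodrigues(np.array(c['rvec'],float))[0]; t=np.array(c['tvec'],float)
    return K,d,R,t
def ray(C,px,z):
    K,d,R,t=C; u=cv2.undistortPoints(np.array(px,float).reshape(-1,1,2),K,d)[:,0]
    D=np.c_[u,np.ones(len(u))]@R; o=-R.T@t
    return o+D*((np.asarray(z)-o[2])/D[:,2])[:,None]
def proj(C,P):
    K,d,R,t=C; return cv2.projectPoints(np.array(P,float).reshape(-1,3),cv2.Rodrigues(R)[0],t,K,d)[0][:,0]
E
python3 - <<'E'
from h import *
s=readout.state(); print(s); print(manip.grasp_offset)
save('scene','scene0.png');save('top','top0.png')
for n in('scene','top'):
    K,d,R,t=cam(n);print(n,-R.T@t,R[2],K[0,0])
print(eyes.calibration('wrist'))
E
```

```text
pics
{'time_s': 0.0, 'qpos': array([-1.33887712e+00,  2.64736205e-01,  1.60533287e+00, -1.83204353e-05,
        1.27372937e+00, -3.69182934e-02]), 'joint_velocities': array([-0.00081466,  0.0004925 ,  0.00165449,  0.00128296,  0.00045816,
        0.00093848]), 'joint_torque': array([ 4.90532711e-04, -5.02116823e+01, -3.56866693e+01,  7.29615055e-02,
        2.93811411e-02, -1.78255018e-04]), 'tool_pos': array([ 0.17910612, -0.65007455,  0.23742166]), 'tool_rot': array([-3.11107861e+00, -4.20732825e-01,  3.64411770e-04]), 'contact_force': array([-0.01826824,  0.45264249, -0.88589237]), 'ft_torque': array([-0.00271584,  0.05196917,  0.01025855]), 'finger_force': 0.0, 'gripper_width': 0.08827691058087658}
0.0187
scene [ 1.19861646 -0.04230171  0.61913819] [-0.80477186  0.05794863 -0.59074886] 436.4644238150724
top [ 0.25844119 -0.00215953  1.05463759] [ 0.21415734 -0.00626409 -0.97677909] 472.6840632884365
{'fx': 368.88128059943546, 'fy': 368.88128059943546, 'cx': 315.8294708101856, 'cy': 234.90064192739771, 'dist': array([0.00975606, 0.        , 0.        , 0.        , 0.        ]), 'mount': array([[-1.54420001e-03, -9.50947279e-01, -3.09349137e-01,
         8.07329738e-02],
       [ 9.99998772e-01, -1.38547792e-03, -7.32769626e-04,
        -1.37057393e-04],
       [ 2.68228882e-04, -3.09349888e-01,  9.50948250e-01,
        -1.45064191e-01],
       [ 0.00000000e+00,  0.00000000e+00,  0.00000000e+00,
         1.00000000e+00]])}
```

View pics/top0.png

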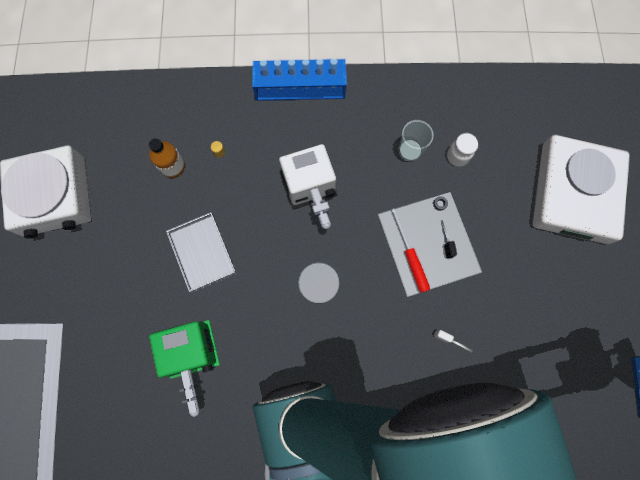

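View pics/scene0.png

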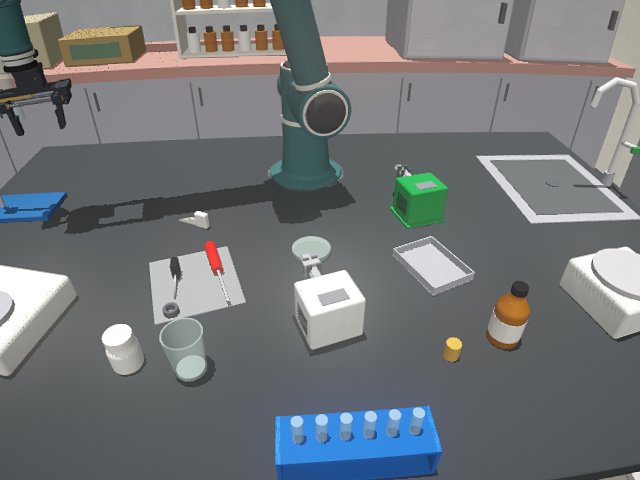

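Top view: the wedge's black grip is at (450,249) with its nose near (443,222). The white drive is at (308,172) with its shaft end at (325,226), the tray is at (200,252), and the petri dish is at (319,283).

Run:
```python
from h import *
C=cam('top'); np.set_printoptions(precision=4,suppress=True)
P=ray(C,[(450,242),(450,254),(443,221),(325,226),(320,206),(281,157),(326,146),(335,183),(200,252),(319,283),(410,265),(440,203)],[.042,.01,.003,.075,.097,.098,.098,.098,.003,.014,.01,.014])
for n,p in zip('griptop gripbot nose shaftend crown hA hB hC tray petri sdriver hub'.split(),P):print(n,p)
R=cv2.Rodrigues(readout.state()['tool_rot'])[0];print(R)
im=cv2.imread('pics/top0.png')
a=cv2.resize(im[190:280,390:480],(400,400),interpolation=cv2.INTER_CUBIC);b=cv2.resize(im[140:240,270:370],(400,400),interpolation=cv2.INTER_CUBIC)
cv2.imwrite('pics/c1.png',np.hstack([a,b]))
```

```text
griptop [ 0.479  -0.2976  0.042 ]
gripbot [ 0.4581 -0.3046  0.01  ]
nose [ 0.5375 -0.2968  0.003 ]
shaftend [ 0.5129 -0.022   0.075 ]
crown [ 0.5511 -0.0121  0.097 ]
hA [0.6634 0.0697 0.098 ]
hB [ 0.6868 -0.0284  0.098 ]
hC [ 0.6013 -0.0453  0.098 ]
tray [0.4771 0.2627 0.003 ]
petri [ 0.3988 -0.0066  0.014 ]
sdriver [ 0.4351 -0.2119  0.01  ]
hub [ 0.5777 -0.2902  0.014 ]
[[ 0.9641  0.2656 -0.0005]
 [ 0.2656 -0.9641  0.002 ]
 [ 0.     -0.002  -1.    ]]
```

View pics/c1.png

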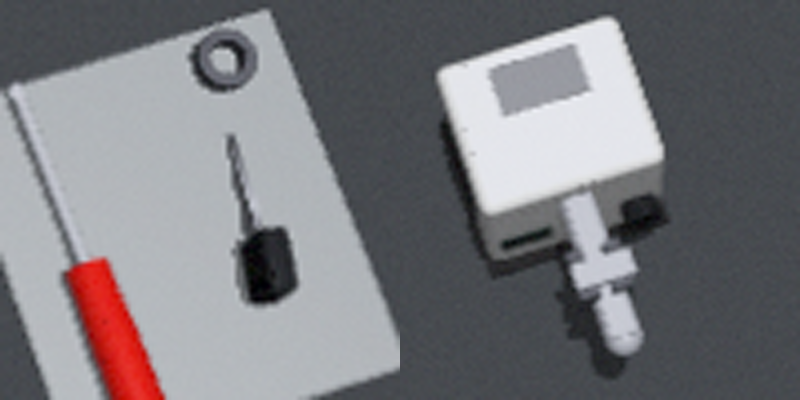

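Request:
jog_arm --motion '[{"translation": [0.33,-0.21,0.1],"dr": [0,0,0],"grip": 1},{"translation": [0.66,-0.42,0.2],"dr": [0,0,0],"grip": 1},{"translation": [0.98,-0.64,0.29],"dr": [0,0,0],"grip": 1}]'

```text
time_s: 0.48
tool_pos: [0.2572, -0.5618, 0.2086]
tool_rot: [-3.112, -0.42, 0.0]
contact_force: [0.5, -0.4, -0.1]
gripper_width: 0.0883
finger_force: 0.0
```

Request:
jog_arm --motion '[{"translation": [0.33,-0.21,0.1],"dr": [0,0,0],"grip": 1},{"translation": [0.66,-0.42,0.2],"dr": [0,0,0],"grip": 1},{"translation": [0.98,-0.64,0.29],"dr": [0,0,0],"grip": 1}]'

```text
time_s: 0.85
tool_pos: [0.3348, -0.4739, 0.1798]
tool_rot: [-3.112, -0.421, 0.001]
contact_force: [0.2, -0.3, -0.9]
gripper_width: 0.0881
finger_force: 0.0
```

Request:
jog_arm --motion '[{"translation": [0.33,-0.21,0.1],"dr": [0,0,0],"grip": 1},{"translation": [0.66,-0.42,0.2],"dr": [0,0,0],"grip": 1},{"translation": [0.98,-0.64,0.29],"dr": [0,0,0],"grip": 1}]'

```text
time_s: 1.23
tool_pos: [0.4122, -0.3863, 0.1509]
tool_rot: [-3.113, -0.421, 0.001]
contact_force: [0.8, -0.2, 0.4]
gripper_width: 0.0885
finger_force: 0.0
```

Request:
jog_arm --motion '[{"translation": [0.33,-0.21,0.1],"dr": [0,0,0],"grip": 1},{"translation": [0.66,-0.42,0.2],"dr": [0,0,0],"grip": 1},{"translation": [0.98,-0.64,0.29],"dr": [0,0,0],"grip": 1},{"translation": [0.98,-0.64,0.29],"dr": [0,0,0],"grip": 1},{"translation": [0.98,-0.64,0.29],"dr": [0,0,0],"grip": 1}]'

```text
time_s: 1.85
tool_pos: [0.4888, -0.3, 0.1225]
tool_rot: [-3.113, -0.422, 0.001]
contact_force: [-0.5, -0.3, -0.3]
gripper_width: 0.0884
finger_force: 0.0
```

Run:
```python
from h import *
s=readout.state();print(s['time_s'],s['tool_pos'],s['tool_rot'],s['contact_force']);im=save('wrist','w1.png')
np.save('w1.npy',np.r_[s['tool_pos'],s['tool_rot']])
```

```text
1.85 [ 0.48884681 -0.29997585  0.12250367] [-3.11309657e+00 -4.21994361e-01  1.14759818e-03] [-0.54959771 -0.26911625 -0.28983101]
```

View pics/w1.png

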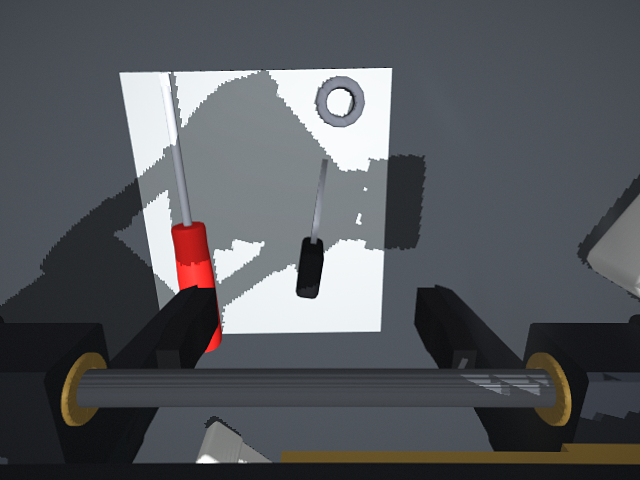

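Wrist view: the wedge nose is at (325,160) and the rear top edge of the grip is centred at (308,297). The screwdriver handle is to the left at x~190.

Run:
```python
from h import *
np.set_printoptions(precision=4,suppress=True)
v=np.load('w1.npy');C=cam('wrist',dict(tool_pos=v[:3],tool_rot=v[3:]))
im=cv2.imread('pics/w1.png');g=im.max(2);m=((g<45)&(np.indices(g.shape)[1]>285)&(np.indices(g.shape)[1]<335)&(np.indices(g.shape)[0]>225)&(np.indices(g.shape)[0]<305)).astype(np.uint8)
for r in range(232,302,4):
    c=np.where(m[r])[0]; print(r,(c.min(),c.max()) if len(c) else '',end=' ')
P=ray(C,[(325,160),(307.5,297),(190,290),(175,180)],[.003,.042,.02,.008]);print();print(P)
d=P[0]-P[1];a=np.arctan2(d[1],d[0]);print('yaw',np.degrees(a),'len',np.hypot(d[0],d[1]))
u=np.array([np.cos(a),np.sin(a)]);o=P[0,:2]-.075*u;print('origin nose',o,'rear',P[1,:2]+.017*u)
o3=lambda x,y,z:np.r_[o+x*u+y*np.array([-u[1],u[0]]),z+.002]
print(proj(C,[o3(-17,0,0)*0+o3(-.017,-.008,.04),o3(-.017,.008,.04),o3(.017,-.008,.04),o3(.017,.008,.04),o3(.017,0,.018)]))
```

```text
232  236  240 (np.int64(303), np.int64(320)) 244 (np.int64(302), np.int64(322)) 248 (np.int64(302), np.int64(322)) 252 (np.int64(301), np.int64(322)) 256 (np.int64(301), np.int64(322)) 260 (np.int64(300), np.int64(322)) 264 (np.int64(300), np.int64(322)) 268 (np.int64(299), np.int64(321)) 272 (np.int64(299), np.int64(320)) 276 (np.int64(298), np.int64(320)) 280 (np.int64(298), np.int64(319)) 284 (np.int64(297), np.int64(318)) 288 (np.int64(297), np.int64(318)) 292 (np.int64(297), np.int64(317)) 296 (np.int64(300), np.int64(315)) 300  
[[ 0.539  -0.2926  0.003 ]
 [ 0.4515 -0.304   0.042 ]
 [ 0.4228 -0.2211  0.02  ]
 [ 0.4981 -0.1942  0.008 ]]
yaw 7.447853601325398 len 0.08825719008125067
origin nose [ 0.4646 -0.3023] rear [ 0.4683 -0.3018]
[[318.3784 303.3189]
 [295.1591 300.4347]
 [325.6131 257.4483]
 [301.4166 254.3117]
 [313.7269 244.6287]]
```

Request:
jog_arm --motion '[{"translation": [-0.1,-0.02,0.3],"dr": [0,0,0.045],"grip": 0.5},{"translation": [-0.215,-0.04,0.6],"dr": [0,0,0.089],"grip": 0.5},{"translation": [-0.215,-0.04,0.6],"dr": [0,0,0.089],"grip": 0.5}]'

```text
time_s: 2.28
tool_pos: [0.4641, -0.3013, 0.0605]
tool_rot: [-3.132, -0.2, 0.007]
contact_force: [-0.7, 0.5, 0.7]
gripper_width: 0.0603
finger_force: 0.0
```

Request:
jog_arm --motion '[{"translation": [0,0,0.25],"dr": [0,0,0],"grip": 0.5},{"translation": [0,0,0.45],"dr": [0,0,0],"grip": 0.5},{"translation": [0,0,0.525],"dr": [0,0,0],"grip": 0.5},{"translation": [0,0,0.525],"dr": [0,0,0],"grip": 0.5},{"translation": [0,0,0.525],"dr": [0,0,0],"grip": 0.5}]'

```text
time_s: 2.9
tool_pos: [0.4683, -0.3025, 0.0115]
tool_rot: [3.134, 0.203, 0.003]
contact_force: [-0.8, -0.5, 0.4]
gripper_width: 0.0442
finger_force: 0.0
```

Request:
jog_arm --motion '[{"translation": [0,0,0],"dr": [0,0,0],"grip": 0.1},{"translation": [0,0,0],"dr": [0,0,0],"grip": 0.1},{"translation": [0,0,0],"dr": [0,0,0],"grip": 0.1},{"translation": [0,0,0],"dr": [0,0,0],"grip": 0.1},{"translation": [0,0,0],"dr": [0,0,0],"grip": 0.1}]' --force 45

```text
time_s: 3.52
tool_pos: [0.4675, -0.3017, 0.0104]
tool_rot: [3.135, 0.203, 0.0]
contact_force: [-0.7, 0.2, 2.0]
gripper_width: 0.0155
finger_force: 45.0
```

Request:
jog_arm --motion '[{"translation": [0,0,-0.1],"dr": [0,0,0],"grip": 0.1},{"translation": [0,0,-0.4],"dr": [0,0,0],"grip": 0.1},{"translation": [0,0,-0.75],"dr": [0,0,0],"grip": 0.1},{"translation": [0,0,-1.0],"dr": [0,0,0],"grip": 0.1}]'

```text
time_s: 4.03
tool_pos: [0.4678, -0.302, 0.1122]
tool_rot: [3.134, 0.202, 0.002]
contact_force: [0.6, 0.5, -1.0]
gripper_width: 0.016
finger_force: 45.0
```

Request:
jog_arm --motion '[{"translation": [0.02,-0.28,-0.17],"dr": [0,0,0],"grip": 0.1},{"translation": [0.04,-0.58,-0.33],"dr": [0,0,0],"grip": 0.1},{"translation": [0.07,-0.88,-0.5],"dr": [0,0,0],"grip": 0.1}]'

```text
time_s: 4.4
tool_pos: [0.4626, -0.2126, 0.161]
tool_rot: [-3.135, -0.202, -0.0]
contact_force: [0.5, 0.3, -0.4]
gripper_width: 0.0155
finger_force: 45.0
```

Request:
jog_arm --motion '[{"translation": [0.02,-0.28,0],"dr": [0,0,0],"grip": 0.1},{"translation": [0.04,-0.58,0],"dr": [0,0,0],"grip": 0.1},{"translation": [0.07,-0.88,0],"dr": [0,0,0],"grip": 0.1}]'

```text
time_s: 4.78
tool_pos: [0.4583, -0.1244, 0.1607]
tool_rot: [3.135, 0.202, 0.001]
contact_force: [-0.6, 0.1, -0.4]
gripper_width: 0.0157
finger_force: 45.0
```

Request:
jog_arm --motion '[{"translation": [0.02,-0.28,0],"dr": [0,0,-0.02],"grip": 0.1},{"translation": [0.04,-0.58,0],"dr": [0,0,-0.04],"grip": 0.1},{"translation": [0.07,-0.88,0],"dr": [0,0,-0.067],"grip": 0.1},{"translation": [0.07,-0.88,0],"dr": [0,0,-0.067],"grip": 0.1},{"translation": [0.07,-0.88,0],"dr": [0,0,-0.067],"grip": 0.1},{"translation": [0.07,-0.88,0],"dr": [0,0,-0.067],"grip": 0.1}]'

```text
time_s: 5.52
tool_pos: [0.4544, -0.038, 0.1603]
tool_rot: [3.12, 0.365, 0.0]
contact_force: [-0.5, -0.0, -1.9]
gripper_width: 0.0157
finger_force: 45.0
```

Run:
```python
from h import *
s=readout.state();print(s['time_s'],s['tool_pos'],s['tool_rot'],s['contact_force'],s['ft_torque']);im=save('wrist','w2.png')
np.save('w2.npy',np.r_[s['tool_pos'],s['tool_rot']])
```

```text
5.525 [ 0.45439429 -0.03801005  0.16033416] [3.11996116e+00 3.65136656e-01 2.36932573e-04] [-4.75173335e-01 -1.34788733e-04 -1.93877899e+00] [-0.01044564 -0.03141639 -0.00024368]
```

View pics/w2.png

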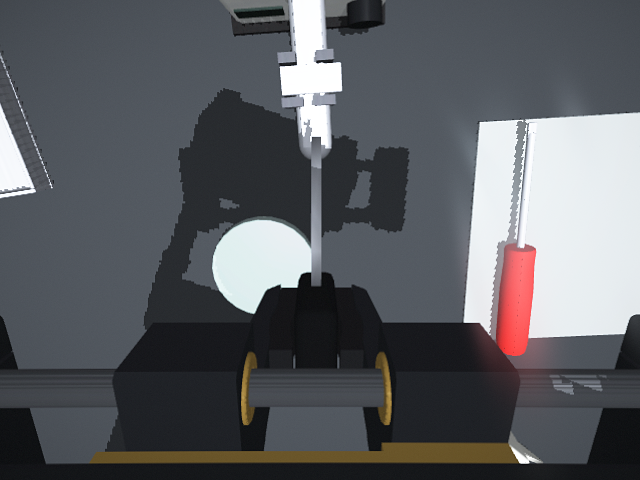

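Wrist view: the wedge is held straight, with its nose at (316,140). The shaft end is near (315,155), the crown spans about (280..342, 64..95), and the near collar is at y~100. I'll zoom in on the slot.

Run:
```python
import cv2
im=cv2.imread('pics/w2.png')[0:165,255:385]
cv2.imwrite('pics/c2.png',cv2.resize(im,None,fx=3.6,fy=3.6,interpolation=cv2.INTER_CUBIC))
```

```text
(no output)
```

View pics/c2.png

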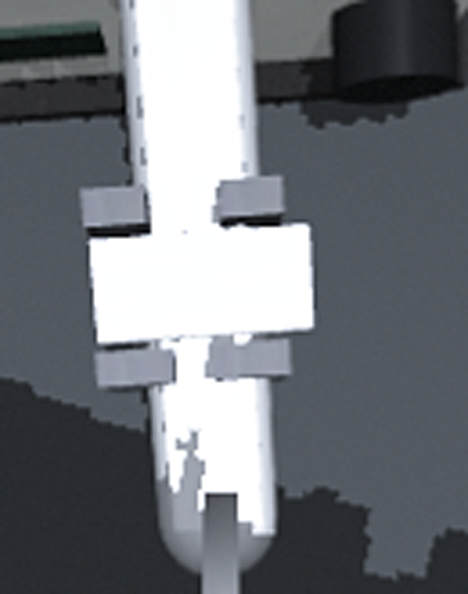

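Slot: the near collar gap in the crop is at x 174–209, y 348–386, so its middle is left of the shaft axis. The far gap is at x 146–217, y 185–225.

```bash
cat > m.py <<'E'
from h import *
np.set_printoptions(precision=4,suppress=True)
def an(C,f,off,pts,zs):
    return ray(C,np.array(pts,float)/f+off,zs)[:,:2]
E
python3 - <<'E'
from m import *
v=np.load('w2.npy');C=cam('wrist',dict(tool_pos=v[:3],tool_rot=v[3:]))
R=cv2.Rodrigues(v[3:])[0]
pts=[(90,238),(309,224),(313,327),(99,343),(175,368),(208,366),(147,206),(217,200),(221,493),(222,574), (220,590)]
P=an(C,3.6,np.array([254.7,-.3]),pts,[.094]*4+[.095]*4+[.154,.075,.155])
for p in P: print(p)
e=(P[1]-P[0]+P[2]-P[3])/2; print('crown yaw',np.degrees(np.arctan2(e[1],e[0]))+90, np.linalg.norm(e), 'x len',np.linalg.norm((P[0]-P[3]+P[1]-P[2])/2))
c=P[:4].mean(0);n=(P[4]+P[5])/2;f=(P[6]+P[7])/2
d=f-n;print('crown',c,'near',n,'far',f,'slot yaw',np.degrees(np.arctan2(d[1],d[0])),np.linalg.norm(d),np.linalg.norm(P[4]-P[5]))
for a in np.radians([12.5,13.4,14]):
    x=np.array([np.cos(a),np.sin(a)]);y=np.array([-x[1],x[0]])
    print(np.degrees(a),'rel crown: near',(n-c)@x,(n-c)@y,'far',(f-c)@x,(f-c)@y,'shaftend',(P[9]-c)@x,(P[9]-c)@y,'nose',(P[8]-c)@x,(P[8]-c)@y, 'tcp',(v[:2]-c)@x,(v[:2]-c)@y)
print('tool yaw',np.degrees(np.arctan2(R[1,0],R[0,0])))
E
```

```text
[0.5522 0.0048]
[ 0.5613 -0.0257]
[ 0.548  -0.0298]
[0.5386 0.0007]
[ 0.5377 -0.0112]
[ 0.5391 -0.0159]
[ 0.5581 -0.0025]
[ 0.5612 -0.0121]
[ 0.5249 -0.0212]
[ 0.5077 -0.0255]
[ 0.5147 -0.0235]
crown yaw 16.924743476811457 0.03186836242917471 x len 0.014096816311262675
crown [ 0.55   -0.0125] near [ 0.5384 -0.0135] far [ 0.5597 -0.0073] slot yaw 16.41101411514733 0.02213684431697976 0.004924361700170996
12.5 rel crown: near -0.01154414523037051 0.0015376528607984456 far 0.01054114648584323 0.003047542301764199 shaftend -0.044081839997659716 -0.0034818060016284795 nose -0.026410233497535702 -0.003014677656004282 tcp -0.09888843246926128 -0.004184585667690436
13.4 rel crown: near -0.0115185686564221 0.0017187907166081122 far 0.010587714764715825 0.002881593201349873 shaftend -0.04413109156214115 -0.002788969011330571 nose -0.026454327831106062 -0.0025994718248781986 tcp -0.09894196146365598 -0.0026307974384780957
14.0 rel crown: near -0.01149993828066895 0.0018393164385207762 far 0.010617309655512877 0.002770562938465815 shaftend -0.04415787730778371 -0.002326684826737093 nose -0.02648009843129252 -0.0023223052842009716 tcp -0.09896408555596077 -0.0015945543297000177
tool yaw 13.35020073258021
```

Request:
jog_arm --motion '[{"translation": [0.025,0.007,0],"dr": [0,0,-0.038],"grip": 0.1},{"translation": [0.025,0.007,0.3],"dr": [0,0,-0.038],"grip": 0.1},{"translation": [0.025,0.007,0.55],"dr": [0,0,-0.038],"grip": 0.1},{"translation": [0.025,0.007,0.63],"dr": [0,0,-0.038],"grip": 0.1},{"translation": [0.025,0.007,0.63],"dr": [0,0,-0.038],"grip": 0.1},{"translation": [0.025,0.007,0.63],"dr": [0,0,-0.038],"grip": 0.1},{"translation": [0.025,0.007,0.63],"dr": [0,0,-0.038],"grip": 0.1}]'

```text
time_s: 6.45
tool_pos: [0.4578, -0.0375, 0.0983]
tool_rot: [3.107, 0.46, 0.003]
contact_force: [0.7, 0.5, -0.7]
gripper_width: 0.0157
finger_force: 45.0
```

Run:
```python
from h import *
s=readout.state();print(s['time_s'],s['tool_pos'],s['tool_rot'],s['contact_force'],s['ft_torque']);im=save('wrist','w3.png')
np.save('w3.npy',np.r_[s['tool_pos'],s['tool_rot']])
cv2.imwrite('pics/c3.png',cv2.resize(im[0:200,230:400,::-1],None,fx=3,fy=3,interpolation=cv2.INTER_CUBIC))
```

```text
6.45 [ 0.45776369 -0.03747559  0.098289  ] [3.10715907e+00 4.59807970e-01 3.07497584e-03] [ 0.74970231  0.5473623  -0.70392332] [ 0.00536758 -0.04736639  0.02044072]
```

View pics/c3.png

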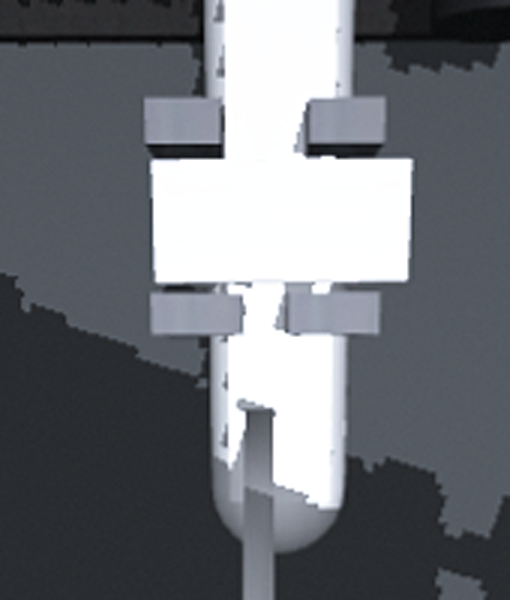

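Run:
```python
from m import *
v=np.load('w3.npy');C=cam('wrist',dict(tool_pos=v[:3],tool_rot=v[3:]))
R=cv2.Rodrigues(v[3:])[0]
pts=[(151,160),(412,159),(410,281),(155,283),(242,312),(287,312),(223,120),(307,120),(259,410),(258,590)]
P=an(C,3,np.array([229.7,-.3]),pts,[.094]*4+[.095]*4+[.092,.105])
Q=(P-v[:2])@R[:2,:2]; print(Q*1000)
L=lambda a,b:np.degrees(np.arctan2(*(b-a)[::-1]))
print('crown ang',L(Q[3],Q[0]),L(Q[2],Q[1]),L(Q[0],Q[1])-90,L(Q[3],Q[2])-90,'slot',L((Q[4]+Q[5])/2,(Q[6]+Q[7])/2))
print('near',(Q[4]+Q[5])/2*1e3,'far',(Q[6]+Q[7])/2*1e3)
```

```text
[[102.2285 -13.2597]
 [102.2866  18.6297]
 [ 88.3934  18.9658]
 [ 88.2116 -13.2068]
 [ 84.7287  -2.2356]
 [ 84.7198   3.45  ]
 [106.4117  -4.3832]
 [106.3966   5.7093]
 [ 72.6101  -0.1009]
 [ 51.1508  -0.2725]]
crown ang -0.21648475142220922 -1.385799018387094 -0.10432435679091157 -0.3237008818564959 slot 0.14740812005835302
near [84.7242  0.6072] far [106.4042   0.663 ]
```

Request:
jog_arm --motion '[{"translation": [0,0.0075,0.02],"dr": [0,0,0],"grip": 0.1},{"translation": [0,0.0075,0.035],"dr": [0,0,0],"grip": 0.1},{"translation": [0,0.0075,0.035],"dr": [0,0,0],"grip": 0.1}]'

```text
time_s: 6.88
tool_pos: [0.4569, -0.038, 0.0935]
tool_rot: [-3.108, -0.46, 0.001]
contact_force: [0.9, 1.0, -0.6]
gripper_width: 0.0155
finger_force: 45.0
```

Request:
jog_arm --motion '[{"translation": [0,0,0.005],"dr": [0,0,0],"grip": 0.1},{"translation": [0,0,0.005],"dr": [0,0,0],"grip": 0.1}]'

```text
time_s: 7.12
tool_pos: [0.4572, -0.038, 0.0933]
tool_rot: [3.108, 0.46, 0.0]
contact_force: [-0.5, 0.0, 0.1]
gripper_width: 0.0155
finger_force: 45.0
```

Request:
jog_arm --motion '[{"translation": [0,0,0.005],"dr": [0,0,0],"grip": 0.1},{"translation": [0,0,0.005],"dr": [0,0,0],"grip": 0.1}]'

```text
time_s: 7.38
tool_pos: [0.4573, -0.038, 0.093]
tool_rot: [3.108, 0.46, 0.001]
contact_force: [-1.4, -0.2, 1.8]
gripper_width: 0.016
finger_force: 45.0
```

Run:
```python
from h import *
s=readout.state();print(s['time_s'],s['tool_pos'],s['contact_force'],s['ft_torque'])
```

```text
7.375 [ 0.45731943 -0.03804157  0.09301153] [-1.36791361 -0.19899702  1.78243051] [ 0.04189415  0.0024852  -0.00546466]
```

Request:
jog_arm --motion '[{"translation": [0,0,0.004],"dr": [0,0,0],"grip": 0.1},{"translation": [0,0,0.004],"dr": [0,0,0],"grip": 0.1}]'

```text
time_s: 7.62
tool_pos: [0.4574, -0.0381, 0.0927]
tool_rot: [3.107, 0.46, 0.001]
contact_force: [-1.9, -1.1, 3.8]
gripper_width: 0.0156
finger_force: 45.0
```

Request:
jog_arm --motion '[{"translation": [0,0,0],"dr": [0,0,0],"grip": 0.1}]'

```text
time_s: 7.75
tool_pos: [0.4574, -0.0381, 0.0927]
tool_rot: [3.108, 0.46, 0.001]
contact_force: [-1.0, -0.2, 4.7]
gripper_width: 0.0159
finger_force: 45.0
```

Request:
jog_arm --motion '[{"translation": [0.03,0,-0.002],"dr": [0,0,0],"grip": 0.1},{"translation": [0.06,0,-0.002],"dr": [0,0,0],"grip": 0.1},{"translation": [0.085,0,-0.002],"dr": [0,0,0],"grip": 0.1},{"translation": [0.085,0,-0.002],"dr": [0,0,0],"grip": 0.1}]'

```text
time_s: 8.25
tool_pos: [0.4659, -0.0355, 0.0928]
tool_rot: [3.108, 0.46, 0.002]
contact_force: [-0.1, 0.4, 4.6]
gripper_width: 0.0156
finger_force: 45.0
```

Request:
jog_arm --motion '[{"translation": [0.01,0,0],"dr": [0,0,0],"grip": 0.1},{"translation": [0.02,0,0],"dr": [0,0,0],"grip": 0.1},{"translation": [0.02,0,0],"dr": [0,0,0],"grip": 0.1}]'

```text
time_s: 8.62
tool_pos: [0.4675, -0.035, 0.0928]
tool_rot: [3.108, 0.46, 0.001]
contact_force: [-2.3, -0.4, 6.2]
gripper_width: 0.0154
finger_force: 45.0
```

Request:
jog_arm --motion '[{"translation": [0.01,0,0],"dr": [0,0,0],"grip": 0.1},{"translation": [0.015,0,0],"dr": [0,0,0],"grip": 0.1},{"translation": [0.015,0,0],"dr": [0,0,0],"grip": 0.1}]'

```text
time_s: 9.0
tool_pos: [0.4689, -0.0346, 0.0928]
tool_rot: [3.108, 0.46, 0.001]
contact_force: [-1.8, -0.3, 7.2]
gripper_width: 0.0156
finger_force: 45.0
```

Request:
jog_arm --motion '[{"translation": [0.01,0,-0.004],"dr": [0,0,0],"grip": 0.1},{"translation": [0.02,0,-0.005],"dr": [0,0,0],"grip": 0.1},{"translation": [0.03,0,-0.005],"dr": [0,0,0],"grip": 0.1},{"translation": [0.03,0,-0.005],"dr": [0,0,0],"grip": 0.1}]'

```text
time_s: 9.5
tool_pos: [0.4716, -0.0336, 0.093]
tool_rot: [-3.108, -0.46, -0.0]
contact_force: [-0.6, 0.1, 3.8]
gripper_width: 0.0156
finger_force: 45.0
```

Request:
jog_arm --motion '[{"translation": [0.01,0,0],"dr": [0,0,0],"grip": 0.1},{"translation": [0.02,0,0],"dr": [0,0,0],"grip": 0.1},{"translation": [0.03,0,0],"dr": [0,0,0],"grip": 0.1},{"translation": [0.03,0,0],"dr": [0,0,0],"grip": 0.1}]'

```text
time_s: 10.0
tool_pos: [0.4742, -0.0328, 0.093]
tool_rot: [-3.108, -0.46, 0.001]
contact_force: [-2.4, -0.7, 4.7]
gripper_width: 0.0155
finger_force: 45.0
```

Request:
jog_arm --motion '[{"translation": [0.01,0,0],"dr": [0,0,0],"grip": 0.1},{"translation": [0.02,0,0],"dr": [0,0,0],"grip": 0.1},{"translation": [0.03,0,0],"dr": [0,0,0],"grip": 0.1},{"translation": [0.03,0,0],"dr": [0,0,0],"grip": 0.1}]'

```text
time_s: 10.5
tool_pos: [0.4768, -0.032, 0.093]
tool_rot: [-3.108, -0.46, 0.002]
contact_force: [-4.3, -0.8, 6.7]
gripper_width: 0.0155
finger_force: 45.0
```

Request:
jog_arm --motion '[{"translation": [0.015,0,0],"dr": [0,0,0],"grip": 0.1},{"translation": [0.03,0,0],"dr": [0,0,0],"grip": 0.1},{"translation": [0.045,0,0],"dr": [0,0,0],"grip": 0.1},{"translation": [0.06,0,0],"dr": [0,0,0],"grip": 0.1}]'

```text
time_s: 11.0
tool_pos: [0.4811, -0.0305, 0.0931]
tool_rot: [3.108, 0.461, -0.007]
contact_force: [-7.7, -2.6, 12.0]
gripper_width: 0.0158
finger_force: 45.0
```

Request:
jog_arm --motion '[{"translation": [0.015,0,0],"dr": [0,0,0],"grip": 0.1},{"translation": [0.03,0,0],"dr": [0,0,0],"grip": 0.1},{"translation": [0.045,0,0],"dr": [0,0,0],"grip": 0.1},{"translation": [0.06,0,0],"dr": [0,0,0],"grip": 0.1}]'

```text
time_s: 11.5
tool_pos: [0.4869, -0.0288, 0.0931]
tool_rot: [-3.108, -0.461, 0.006]
contact_force: [-7.4, -2.0, 11.5]
gripper_width: 0.0153
finger_force: 45.0
```

Run:
```python
from h import *
s=readout.state();print(s['time_s'],s['tool_pos'],s['contact_force'],s['ft_torque'])
```

```text
11.5 [ 0.48692181 -0.02877923  0.09313253] [-7.44293198 -2.00217004 11.53141167] [-0.21943293  0.97473192  0.01307193]
```

Request:
jog_arm --motion '[{"translation": [0.015,0,-0.003],"dr": [0,0,0],"grip": 0.1},{"translation": [0.03,0,-0.005],"dr": [0,0,0],"grip": 0.1},{"translation": [0.045,0,-0.005],"dr": [0,0,0],"grip": 0.1},{"translation": [0.06,0,-0.005],"dr": [0,0,0],"grip": 0.1}]'

```text
time_s: 12.0
tool_pos: [0.4926, -0.027, 0.0932]
tool_rot: [-3.108, -0.461, 0.007]
contact_force: [-6.9, -1.8, 8.8]
gripper_width: 0.0159
finger_force: 45.0
```

Request:
jog_arm --motion '[{"translation": [0.015,0,0],"dr": [0,0,0],"grip": 0.1},{"translation": [0.03,0,0],"dr": [0,0,0],"grip": 0.1},{"translation": [0.045,0,0],"dr": [0,0,0],"grip": 0.1},{"translation": [0.06,0,0],"dr": [0,0,0],"grip": 0.1}]'

```text
time_s: 12.5
tool_pos: [0.4978, -0.0255, 0.0933]
tool_rot: [3.108, 0.461, -0.008]
contact_force: [-9.1, -2.9, 11.3]
gripper_width: 0.0152
finger_force: 45.0
```

Request:
jog_arm --motion '[{"translation": [0.01,0,0],"dr": [0,0,0],"grip": 0.1},{"translation": [0.02,0,0],"dr": [0,0,0],"grip": 0.1},{"translation": [0.03,0,0],"dr": [0,0,0],"grip": 0.1}]'

```text
time_s: 12.88
tool_pos: [0.5011, -0.0246, 0.0933]
tool_rot: [3.107, 0.46, -0.007]
contact_force: [-6.6, -3.6, 8.0]
gripper_width: 0.0153
finger_force: 45.0
```

Request:
jog_arm --motion '[{"translation": [0.01,0,0],"dr": [0,0,0],"grip": 0.1},{"translation": [0.02,0,0],"dr": [0,0,0],"grip": 0.1},{"translation": [0.02,0,0],"dr": [0,0,0],"grip": 0.1}]'

```text
time_s: 13.25
tool_pos: [0.5035, -0.024, 0.0934]
tool_rot: [3.107, 0.46, -0.005]
contact_force: [-5.1, -2.5, 8.7]
gripper_width: 0.0156
finger_force: 45.0
```

Request:
jog_arm --motion '[{"translation": [0.01,0,0],"dr": [0,0,0],"grip": 0.1},{"translation": [0.02,0,0],"dr": [0,0,0],"grip": 0.1},{"translation": [0.02,0,0],"dr": [0,0,0],"grip": 0.1}]'

```text
time_s: 13.62
tool_pos: [0.5056, -0.0233, 0.0934]
tool_rot: [3.107, 0.46, -0.005]
contact_force: [-5.1, -1.8, 7.4]
gripper_width: 0.0156
finger_force: 45.0
```

Request:
jog_arm --motion '[{"translation": [0.01,0,0],"dr": [0,0,0],"grip": 0.1},{"translation": [0.02,0,0],"dr": [0,0,0],"grip": 0.1},{"translation": [0.02,0,0],"dr": [0,0,0],"grip": 0.1}]'

```text
time_s: 14.0
tool_pos: [0.5077, -0.0227, 0.0934]
tool_rot: [3.107, 0.46, -0.004]
contact_force: [-3.4, -1.7, 7.1]
gripper_width: 0.0155
finger_force: 45.0
```

Run:
```python
from h import *
s=readout.state();print(s['time_s'],s['tool_pos'],s['contact_force'],s['ft_torque']);im=save('wrist','w4.png')
np.save('w4.npy',np.r_[s['tool_pos'],s['tool_rot']])
im2=eyes.grab_frame('scene')
a=cv2.resize(im[0:200,230:400],(425,500));b=cv2.resize(im2[235:345,265:345],(364,500))
cv2.imwrite('pics/c4.png',np.hstack([a,b])[:,:,::-1])
```

```text
14.0 [ 0.50774892 -0.02269882  0.09335139] [-3.41029901 -1.69047089  7.09077391] [-0.24714282  0.51730277 -0.04061774]
```

View pics/c4.png

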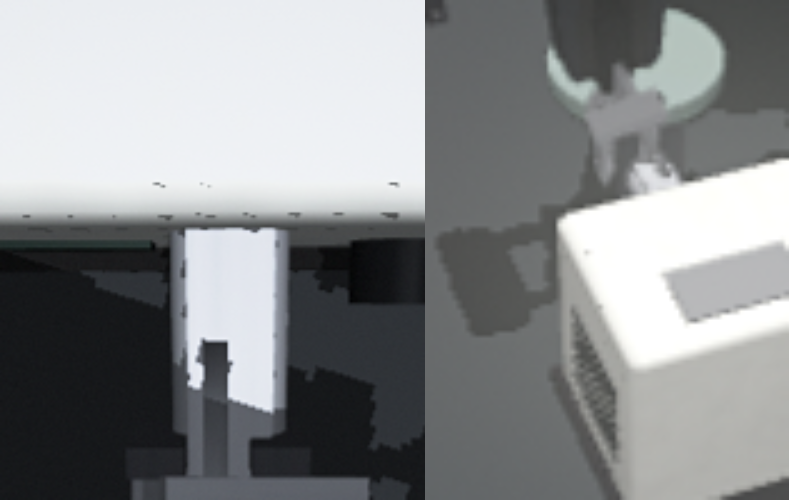

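The nose shows through past the far collar at about (215,342) in the crop, and the clip looks raised in the scene view. I'll check the crown's height.

Run:
```python
from m import *
v=np.load('w4.npy');C=cam('wrist',dict(tool_pos=v[:3],tool_rot=v[3:]))
a=np.radians(16.8);u=np.array([np.cos(a),np.sin(a)]);n=np.array([-u[1],u[0]])
# clip seat from w3: tool (95.7,2.8)
w=np.load('w3.npy');R=cv2.Rodrigues(w[3:])[0];o=(w[:3]+R@[.0953,.0028,0])[:2];print('clip seat',o)
for lift in(0,9,12,16):
    z=.094+lift/1e3
    q=proj(C,[np.r_[o+.007*u+s*.016*n,z] for s in(1,-1)]); print(lift,(q-[230,0])*2.5)
im=cv2.imread('pics/w4.png')
cv2.imwrite('pics/c5.png',cv2.resize(im[120:420,200:440],None,fx=2,fy=2))
```

```text
clip seat [ 0.5498 -0.0126]
0 [[130.9744 489.3558]
 [332.2323 489.2416]]
9 [[125.7761 502.0303]
 [339.4931 501.9113]]
12 [[123.8972 506.611 ]
 [342.1176 506.4905]]
16 [[121.2653 513.0276]
 [345.794  512.9048]]
```

View pics/c5.png

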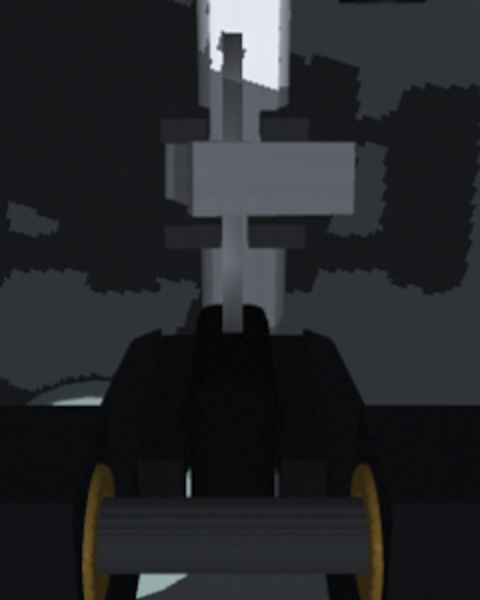

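Request:
jog_arm --motion '[{"translation": [0.01,0,0],"dr": [0,0,0],"grip": 0.1},{"translation": [0.02,0,0],"dr": [0,0,0],"grip": 0.1},{"translation": [0.02,0,0],"dr": [0,0,0],"grip": 0.1}]'

```text
time_s: 14.48
tool_pos: [0.5099, -0.022, 0.0934]
tool_rot: [3.108, 0.46, -0.003]
contact_force: [-4.0, -1.6, 6.1]
gripper_width: 0.0159
finger_force: 45.0
```

Request:
jog_arm --motion '[{"translation": [0.01,0,0],"dr": [0,0,0],"grip": 0.1},{"translation": [0.02,0,0],"dr": [0,0,0],"grip": 0.1},{"translation": [0.02,0,0],"dr": [0,0,0],"grip": 0.1}]'

```text
time_s: 14.85
tool_pos: [0.512, -0.0214, 0.0934]
tool_rot: [3.108, 0.46, -0.003]
contact_force: [-3.7, -1.7, 6.0]
gripper_width: 0.0156
finger_force: 45.0
```

Request:
jog_arm --motion '[{"translation": [0.01,0,0],"dr": [0,0,0],"grip": 0.1},{"translation": [0.02,0,0],"dr": [0,0,0],"grip": 0.1},{"translation": [0.02,0,0],"dr": [0,0,0],"grip": 0.1}]'

```text
time_s: 15.22
tool_pos: [0.514, -0.0207, 0.0934]
tool_rot: [3.108, 0.46, -0.002]
contact_force: [-2.3, -0.8, 4.2]
gripper_width: 0.0156
finger_force: 45.0
```

Run:
```python
from h import *
s=readout.state();print(s['time_s'],s['tool_pos'],s['contact_force'],s['ft_torque']);im=save('wrist','w5.png')
np.save('w5.npy',np.r_[s['tool_pos'],s['tool_rot']])
im2=eyes.grab_frame('scene')
a=cv2.resize(im[120:320,230:400],(425,500));b=cv2.resize(im2[235:315,285:345],(375,500),interpolation=cv2.INTER_CUBIC)
cv2.imwrite('pics/c6.png',np.hstack([a,b])[:,:,::-1])
```

```text
15.225 [ 0.51403575 -0.02072623  0.09338417] [-2.26009331 -0.83990226  4.18325552] [-0.14485479  0.33183964 -0.04403743]
```

View pics/c6.png

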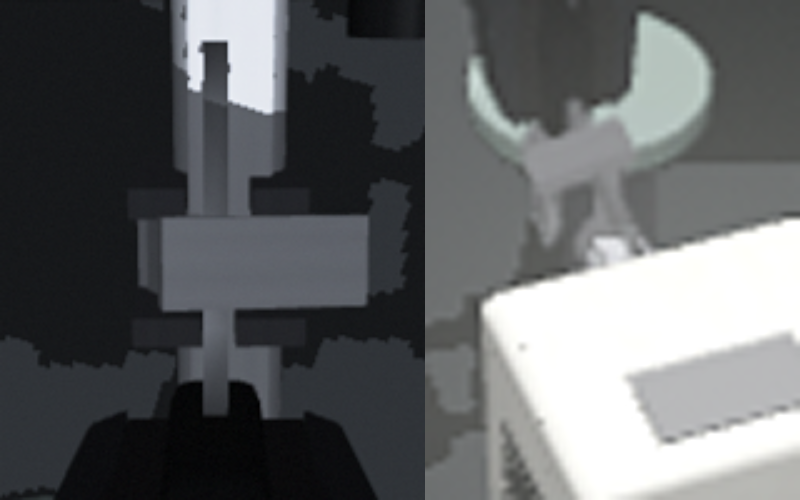

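The clip is perched on the shaft, leaning slightly, and the push force has eased. I'll draw the wedge out.

Request:
jog_arm --motion '[{"translation": [0,0,-0.003],"dr": [0,0,0],"grip": 0.1},{"translation": [-0.03,0,-0.004],"dr": [0,0,0],"grip": 0.1},{"translation": [-0.06,0,-0.004],"dr": [0,0,0],"grip": 0.1},{"translation": [-0.09,0,-0.004],"dr": [0,0,0],"grip": 0.1},{"translation": [-0.12,0,-0.004],"dr": [0,0,0],"grip": 0.1},{"translation": [-0.15,0,-0.004],"dr": [0,0,0],"grip": 0.1}]'

```text
time_s: 16.08
tool_pos: [0.4997, -0.025, 0.0937]
tool_rot: [-3.108, -0.46, 0.001]
contact_force: [0.2, -0.1, -0.4]
gripper_width: 0.0157
finger_force: 45.0
```

Request:
jog_arm --motion '[{"translation": [-0.04,0,0],"dr": [0,0,0],"grip": 0.1},{"translation": [-0.08,0,0],"dr": [0,0,0],"grip": 0.1},{"translation": [-0.12,0,0],"dr": [0,0,0],"grip": 0.1},{"translation": [-0.16,0,0],"dr": [0,0,0],"grip": 0.1},{"translation": [-0.2,0,0],"dr": [0,0,0],"grip": 0.1}]'

```text
time_s: 16.7
tool_pos: [0.4807, -0.0308, 0.0939]
tool_rot: [3.108, 0.46, 0.0]
contact_force: [0.1, 0.4, -0.9]
gripper_width: 0.0155
finger_force: 45.0
```

Run:
```python
from h import *
s=readout.state();print(s['time_s'],s['tool_pos'],s['contact_force'],s['ft_torque'])
```

```text
16.7 [ 0.48074454 -0.03083925  0.09392943] [ 0.05569635  0.3944935  -0.92615948] [-0.0149551   0.01887386 -0.00135001]
```

Request:
jog_arm --motion '[{"translation": [-0.12,0,0],"dr": [0,0,0],"grip": 0.1},{"translation": [-0.24,0,0],"dr": [0,0,0],"grip": 0.1},{"translation": [-0.35,0,0],"dr": [0,0,0],"grip": 0.1},{"translation": [-0.35,0,-0.25],"dr": [0,0,0],"grip": 0.1},{"translation": [-0.35,0,-0.5],"dr": [0,0,0],"grip": 0.1},{"translation": [-0.35,0,-0.66],"dr": [0,0,0],"grip": 0.1}]'

```text
time_s: 17.45
tool_pos: [0.4475, -0.0411, 0.1612]
tool_rot: [3.107, 0.46, 0.002]
contact_force: [-0.1, -0.1, -0.1]
gripper_width: 0.0155
finger_force: 45.0
```

Request:
jog_arm --motion '[{"translation": [-0.06,0.28,0],"dr": [0,0,0],"grip": 0.1},{"translation": [-0.12,0.56,0],"dr": [0,0,0],"grip": 0.1},{"translation": [-0.187,0.85,0],"dr": [0,0,0],"grip": 0.1}]'

```text
time_s: 17.82
tool_pos: [0.4539, -0.1284, 0.1599]
tool_rot: [-3.108, -0.461, 0.0]
contact_force: [0.3, -0.4, -1.1]
gripper_width: 0.0156
finger_force: 45.0
```

Request:
jog_arm --motion '[{"translation": [-0.06,0.28,0],"dr": [0,0,0],"grip": 0.1},{"translation": [-0.12,0.56,0],"dr": [0,0,0],"grip": 0.1},{"translation": [-0.187,0.85,0],"dr": [0,0,0],"grip": 0.1}]'

```text
time_s: 18.2
tool_pos: [0.4605, -0.2153, 0.1597]
tool_rot: [-3.107, -0.46, 0.001]
contact_force: [0.6, 0.5, -1.7]
gripper_width: 0.0159
finger_force: 45.0
```

Request:
jog_arm --motion '[{"translation": [-0.06,0.28,0],"dr": [0,0,0.03],"grip": 0.1},{"translation": [-0.12,0.56,0.1],"dr": [0,0,0.06],"grip": 0.1},{"translation": [-0.187,0.855,0.4],"dr": [0,0,0.104],"grip": 0.1},{"translation": [-0.187,0.855,0.8],"dr": [0,0,0.104],"grip": 0.1},{"translation": [-0.187,0.855,0.8],"dr": [0,0,0.104],"grip": 0.1},{"translation": [-0.187,0.855,0.8],"dr": [0,0,0.104],"grip": 0.1}]'

```text
time_s: 18.95
tool_pos: [0.468, -0.3017, 0.0807]
tool_rot: [3.135, 0.205, 0.0]
contact_force: [0.4, 0.4, -0.9]
gripper_width: 0.0156
finger_force: 45.0
```

Request:
jog_arm --motion '[{"translation": [0,0,0.25],"dr": [0,0,0],"grip": 0.1},{"translation": [0,0,0.5],"dr": [0,0,0],"grip": 0.1},{"translation": [0,0,0.66],"dr": [0,0,0],"grip": 0.1},{"translation": [0,0,0.68],"dr": [0,0,0],"grip": 0.1},{"translation": [0,0,0.68],"dr": [0,0,0],"grip": 0.1}]'

```text
time_s: 19.58
tool_pos: [0.4686, -0.3021, 0.0129]
tool_rot: [3.134, 0.205, 0.002]
contact_force: [0.0, 1.4, 0.4]
gripper_width: 0.0155
finger_force: 45.0
```

Request:
jog_arm --motion '[{"translation": [0,0,0.01],"dr": [0,0,0],"grip": 0.1},{"translation": [0,0,0.02],"dr": [0,0,0],"grip": 0.1},{"translation": [0,0,0.02],"dr": [0,0,0],"grip": 0.1}]'

```text
time_s: 19.95
tool_pos: [0.4683, -0.302, 0.0104]
tool_rot: [3.134, 0.205, 0.001]
contact_force: [-0.5, -0.2, 1.3]
gripper_width: 0.0153
finger_force: 45.0
```

Request:
jog_arm --motion '[{"translation": [0,0,0],"dr": [0,0,0],"grip": 0.4},{"translation": [0,0,0],"dr": [0,0,0],"grip": 0.4},{"translation": [0,0,0],"dr": [0,0,0],"grip": 0.4},{"translation": [0,0,-0.15],"dr": [0,0,0],"grip": 0.4},{"translation": [0,0,-0.4],"dr": [0,0,0],"grip": 0.4},{"translation": [0,0,-0.7],"dr": [0,0,0],"grip": 0.4},{"translation": [0,0,-1.0],"dr": [0,0,0],"grip": 0.4}]'

```text
time_s: 20.82
tool_pos: [0.468, -0.3018, 0.1119]
tool_rot: [3.134, 0.205, 0.001]
contact_force: [0.0, 0.3, 0.4]
gripper_width: 0.0352
finger_force: 0.0
```

Request:
jog_arm --motion '[{"translation": [0.02,-0.28,-0.17],"dr": [0,0,0],"grip": 0.6},{"translation": [0.04,-0.58,-0.33],"dr": [0,0,0],"grip": 0.6},{"translation": [0.07,-0.87,-0.5],"dr": [0,0,0],"grip": 0.6}]'

```text
time_s: 21.2
tool_pos: [0.4634, -0.2138, 0.1616]
tool_rot: [3.134, 0.204, 0.002]
contact_force: [0.9, 0.0, -0.7]
gripper_width: 0.0528
finger_force: 0.0
```

Request:
jog_arm --motion '[{"translation": [0.02,-0.28,0],"dr": [0,0,0],"grip": 0.6},{"translation": [0.04,-0.58,0],"dr": [0,0,0],"grip": 0.6},{"translation": [0.07,-0.87,0],"dr": [0,0,0],"grip": 0.6}]'

```text
time_s: 21.58
tool_pos: [0.4591, -0.1265, 0.1612]
tool_rot: [3.134, 0.205, 0.002]
contact_force: [0.7, -0.7, -0.8]
gripper_width: 0.053
finger_force: 0.0
```

Request:
jog_arm --motion '[{"translation": [0.02,-0.28,0],"dr": [0,0,-0.03],"grip": 0.6},{"translation": [0.04,-0.58,0],"dr": [0,0,-0.07],"grip": 0.6},{"translation": [0.07,-0.865,0],"dr": [0,0,-0.103],"grip": 0.6},{"translation": [0.07,-0.865,0],"dr": [0,0,-0.103],"grip": 0.6},{"translation": [0.07,-0.865,0],"dr": [0,0,-0.103],"grip": 0.6},{"translation": [0.07,-0.865,0],"dr": [0,0,-0.103],"grip": 0.6}]'

```text
time_s: 22.32
tool_pos: [0.4549, -0.0415, 0.1602]
tool_rot: [3.108, 0.456, 0.0]
contact_force: [0.1, 0.4, -0.2]
gripper_width: 0.053
finger_force: 0.0
```

Run:
```python
from m import *
s=readout.state();print(s['time_s'],s['tool_pos'],s['tool_rot'])
im=save('wrist','w6.png');np.save('w6.npy',np.r_[s['tool_pos'],s['tool_rot']])
C=cam('wrist',s);u=np.array([np.cos(np.radians(16.8)),np.sin(np.radians(16.8))]);n=np.array([-u[1],u[0]]);o=np.array([.5498,-.0126])
for z in(.094,.110): print(proj(C,[np.r_[o+a*.007*u+b*.016*n,z] for a,b in((1,1),(1,-1),(-1,-1),(-1,1))]))
g=cv2.cvtColor(im,cv2.COLOR_RGB2GRAY)
for r in range(40,130,3): print(r,' '.join('%3d'%x for x in g[r,264:372:3]))
```

```text
22.325 [ 0.4549 -0.0415  0.1602] [3.108  0.4555 0.0005]
[[284.5279  63.5274]
 [345.799   63.2813]
 [345.2198  92.0726]
 [285.3305  92.3087]]
[[281.8524  59.1244]
 [348.3737  58.8566]
 [347.6827  90.1649]
 [282.788   90.421 ]]
40  85  86  85  84  83  86  86  86  86  85  89 117 138 255 254 254 254 254 254 254 254 255 205  90  84  84  86  86  84  86  86  84  85  85  85  84
43  85  85  84  87  85  85  85  84  86  86  89 112 145 255 254 254 254 254 254 254 254 255 206  86  85  87  86  87  86  84  86  86  86  85  84  85
46  85  85  84  86  85  86  86  85  85  86  86  79 200 255 254 254 254 254 254 254 255 255 208  85  86  86  86  86  84  86  85  85  86  86  85  85
49  84  85  85  85  87  86  99 120 121 119 120 106 181 255 255 254 254 255 255 244 200 199 161 136 140 108  86  86  84  85  86  85  86  86  87  86
52  86  86  86  87  87  86  81 151 154 147 254 254 254 251 251 251 252 252 254 138 196 154 150 153 150 102  82  80  82  84  82  85  86  86  86  86
55  86  85  84  85  85  86  81 150 152 149 254 252 252 252 252 252 252 252 252 252 251 252 252 252 252 253 253 254 254 255 255 147  85  86 
[... 2845 characters left out ...]
  69  89  59 179 255 255 255 255 255 255 255 255 255 206  87  88  88  89  89  89  88  89  88  88  89  88  89
118  43  44  42  43  43  43  41  44  43  42  54  40 179 255 255 255 255 255 255 255 255 255 205  85  88  89  89  89  91  89  90  87  89  88  88  88
121  41  43  41  42  43  43  42  43  43  44  43  41 174 254 255 255 255 255 255 255 255 255 206  86  89  90  89  89  89  87  88  88  89  89  89  88
124  43  43  43  44  43  42  44  44  44  45  43  41 173 251 255 255 255 255 255 255 255 252 204  86  90  90  89  89  88  89  90  87  89  88  88  89
127  43  44  44  45  45  43  44  44  43  44  43  43 173 250 255 255 255 255 255 255 255 255 204  84  89  90  88  90  90  87  88  89  89  89  90  89
```

Run:
```python
from m import *
im=cv2.imread('pics/w6.png');g=cv2.cvtColor(im,cv2.COLOR_BGR2GRAY).astype(float)
v=np.load('w6.npy');C=cam('wrist',dict(tool_pos=v[:3],tool_rot=v[3:]));K,d,R,t=C
def cr(p,hi=251):  # subpixel crossing in 1D profile start dark -> bright
    th=(p[:2].mean()+hi)/2
    i=np.where(p>th)[0][0]; return i-1+(th-p[i-1])/(p[i]-p[i-1])
Lx=[(290+cr(g[r,290:300]),r) for r in range(57,78,2)]
Rx=[(362-cr(g[r,350:363][::-1]),r) for r in range(58,80,2)]
T=[(c,48+cr(g[48:60,c])) for c in range(342,355,2)]
B=[(c,86-cr(g[77:87,c][::-1])) for c in list(range(296,300))+list(range(346,355,2))]
for n,e in zip('LRTB',(Lx,Rx,T,B)): print(n,np.round(e,1).tolist())
ln=lambda e:cv2.fitLine(np.array(e,np.float32),cv2.DIST_L1,0,.01,.01).ravel()
def X(a,b):
    a,b=ln(a),ln(b);s=np.linalg.solve(np.c_[a[:2],-b[:2]],b[2:]-a[2:]);return a[2:]+s[0]*a[:2]
Bp=[p for p in B]
cor=np.array([X(Lx,T),X(Rx,T),X(Rx,Bp),X(Lx,Bp)]);print(cor)
obj=np.array([(7,16,0),(7,-16,0),(-7,-16,0),(-7,16,0)],float)/1e3
n,rv,tv,er=cv2.solvePnPGeneric(obj,cor.astype(float),K,d,flags=cv2.SOLVEPNP_IPPE)
a=np.radians(16.8);D=np.array([[np.cos(a),-np.sin(a),0],[np.sin(a),np.cos(a),0],[0,0,1]])
for r,tt,e in zip(rv,tv,er):
    w=R.T@(tt.ravel()-t);Rw=D.T@R.T@cv2.Rodrigues(r)[0]
    print('top centre',w,'rel seat',D.T@(w-[.5498,-.0126,0]),'up',Rw[:,2],'x',Rw[:,0],e)
```

```text
L [[293.2, 57.0], [293.2, 59.0], [292.5, 61.0], [292.5, 63.0], [292.5, 65.0], [292.8, 67.0], [293.0, 69.0], [293.1, 71.0], [293.4, 73.0], [293.4, 75.0], [293.4, 77.0]]
R [[356.5, 58.0], [356.5, 60.0], [356.5, 62.0], [356.5, 64.0], [356.5, 66.0], [356.5, 68.0], [356.5, 70.0], [356.5, 72.0], [356.5, 74.0], [356.5, 76.0], [356.5, 78.0]]
T [[342.0, 53.2], [344.0, 53.5], [346.0, 53.5], [348.0, 53.5], [350.0, 53.5], [352.0, 53.6], [354.0, 53.7]]
B [[296.0, 80.8], [297.0, 80.8], [298.0, 80.7], [299.0, 80.7], [346.0, 82.7], [348.0, 83.2], [350.0, 83.2], [352.0, 83.1], [354.0, 83.5]]
[[292.0307  51.8033]
 [356.4936  53.7611]
 [356.4942  83.4531]
 [293.5885  80.5818]]
top centre [ 0.5544 -0.0158  0.1065] rel seat [ 0.0035 -0.0044  0.1065] up [-0.454   0.2118  0.8654] x [0.8889 0.0413 0.4562] [0.3423]
top centre [ 0.5547 -0.0163  0.1066] rel seat [ 0.0036 -0.0049  0.1066] up [ 0.2519 -0.1733  0.9521] x [ 0.9676  0.0263 -0.2512] [0.383]
```

Request:
jog_arm --motion '[{"translation": [0.4,0.02,0],"dr": [0,0,0.01],"grip": 0.6},{"translation": [0.8,0.043,0],"dr": [0,0,0.02],"grip": 0.6},{"translation": [1.0,0.043,0],"dr": [0,0,0.02],"grip": 0.6},{"translation": [1.0,0.043,0],"dr": [0,0,0.02],"grip": 0.6},{"translation": [1.0,0.043,0],"dr": [0,0,0.02],"grip": 0.6}]'

```text
time_s: 23.0
tool_pos: [0.5507, -0.0165, 0.1594]
tool_rot: [-3.115, -0.408, 0.003]
contact_force: [-0.1, -0.0, 0.6]
gripper_width: 0.0528
finger_force: 0.0
```

Request:
jog_arm --motion '[{"translation": [0.015,0,0.2],"dr": [0,0,0],"grip": 0.6},{"translation": [0.015,0,0.4],"dr": [0,0,0],"grip": 0.6},{"translation": [0.015,0,0.5],"dr": [0,0,0],"grip": 0.6},{"translation": [0.015,0,0.57],"dr": [0,0,0],"grip": 0.6},{"translation": [0.015,0,0.62],"dr": [0,0,0],"grip": 0.6},{"translation": [0.015,0,0.62],"dr": [0,0,0],"grip": 0.6},{"translation": [0.015,0,0.62],"dr": [0,0,0],"grip": 0.6}]'

```text
time_s: 23.88
tool_pos: [0.5536, -0.0156, 0.0984]
tool_rot: [3.115, 0.409, 0.001]
contact_force: [0.3, 0.6, -0.5]
gripper_width: 0.0527
finger_force: 0.0
```

Run:
```python
from h import *
s=readout.state();print(s['time_s'],s['tool_pos'],s['tool_rot'],s['contact_force'],s['ft_torque'])
C=cam('wrist',s);im=save('wrist','w7.png');np.save('w7.npy',np.r_[s['tool_pos'],s['tool_rot']])
R=cv2.Rodrigues(s['tool_rot'])[0]
q=proj(C,[s['tool_pos']+R@[x,y,-.01] for x,y in((.007,-.016),(.007,.016),(-.007,.016),(-.007,-.016),(0,-.0265),(0,.0265))]);print(q)
g=cv2.cvtColor(im,cv2.COLOR_RGB2GRAY)
for r in range(240,400,5): print(r,' '.join('%3d'%x for x in g[r,220:412:6]))
```

```text
23.875 [ 0.55363642 -0.01563752  0.09843296] [3.11468146e+00 4.08712477e-01 1.42453057e-03] [ 0.31165465  0.63963877 -0.51961847] [-0.07448198  0.00259918 -0.03421192]
[[277.50159876 304.07784411]
 [355.58217939 303.98090951]
 [354.54038306 333.67507536]
 [278.60677276 333.76464049]
 [252.79358261 319.17295495]
 [380.33336914 319.01863167]]
240  22  26  23  24  23  22  22  25  22  24  24  60  97  96  97  96  97  77  23  26  22  24  24  25  23  24  23  21  22  24  23  24
245  24  24  22  24  25  24  24  26  23  24  23  56  97  97  97  95  97  75  23  24  22  23  23  24  23  24  21  24  24  23  24  23
250  26  23  24  23  24  22  25  25  23  24  24  51  95  95  96  95  98  77  23  25  23  23  23  25  24  26  24  25  23  23  23  22
255  22  25  22  24  25  23  40  46  45  24  24  41  95  96  94  96  96  77  23  23  43  21  23  25  24  24  24  37  51  22  23  25
260  23  25  22  22  23  23  51  50  50  51  24  28  96  95  95  95  96  78  25  25  51  42  24  24  23  23  24  53  51  22  36  23
265  52  51  51  50  52  51  50  51  50  28  25  23  95  96  95  96  96  79  24  51  51  50  50  
[... 2766 characters left out ...]
  26  28  26  28  27  28  26  27  26  26
375  38  39  39  39  38  39  37  40  39  38  39  37  37  40  39  38  39  39  40  38  39  38  40  38  38  38  38  40  38  39  38  39
380  40  40  40  40  40  39  41  40  40  39  40  40  39  41  40  40  41  40  40  41  40  41  39  39  40  41  40  41  39  38  40  39
385  42  43  42  43  43  43  43  43  43  43  44  44  43  44  43  44  42  43  43  43  43  41  43  43  43  43  43  43  44  43  42  43
390  43  42  42  42  41  43  42  42  41  42  43  42  41  42  40  41  42  43  42  43  43  43  43  42  40  41  41  42  42  42  42  41
395  42  43  41  42  42  44  43  42  43  42  43  43  44  43  43  43  42  42  44  44  42  42  44  44  43  43  43  43  44  41  43  42
```

Run:
```python
from m import *
from scipy.optimize import least_squares
g=cv2.cvtColor(cv2.imread('pics/w7.png'),cv2.COLOR_BGR2GRAY).astype(float)
def cr(p,hi=98):
    th=(p[:2].mean()+hi)/2;i=np.where(p>th)[0][0];return i-1+(th-p[i-1])/(p[i]-p[i-1])
Lx=[(278+cr(g[r,278:290]),r) for r in range(303,326,2)]
Rx=[(364-cr(g[r,345:365][::-1]),r) for r in range(298,320,2)]
T=[(c,288+cr(g[288:304,c])) for c in list(range(288,298,2))+list(range(334,352,2))]
B=[(c,335-cr(g[316:336,c][::-1])) for c in list(range(334,352,2))]
for n,e in zip('LRTB',(Lx,Rx,T,B)): print(n,np.round(e,1).tolist())
ln=lambda e:cv2.fitLine(np.array(e,np.float32),cv2.DIST_L1,0,.01,.01).ravel()
def X(a,b):
    a,b=ln(a),ln(b);s=np.linalg.solve(np.c_[a[:2],-b[:2]],b[2:]-a[2:]);return a[2:]+s[0]*a[:2]
c7=np.array([X(Lx,T),X(Rx,T),X(Rx,B),X(Lx,B)]);print(c7)
c6=np.array([[292.03,51.8],[356.5,53.76],[356.5,83.45],[293.59,80.58]])
cams=[cam('wrist',dict(tool_pos=v[:3],tool_rot=v[3:])) for v in map(np.load,('w6.npy','w7.npy'))]
a=np.radians(16.8);D=cv2.Rodrigues(np.array([0,0,a]))[0];o=np.array([.5498,-.0126,.075])
obj=np.array([(7,16,19),(7,-16,19),(-7,-16,19),(-7,16,19)],float)/1e3
def W(p): return o+(D@(cv2.Rodrigues(p[3:])[0]@obj.T+p[:3,None]/1e3)).T
f=lambda p:np.r_[(proj(cams[0],W(p))-c6).ravel(),(proj(cams[1],W(p))-c7).ravel()]
for r0 in([.15,0,0],[.15,.2,0],[.15,-.2,0]):
    s=least_squares(f,np.r_[0,0,16,r0],x_scale=[1,1,1,.05,.05,.05],loss='soft_l1');print('t mm',s.x[:3],'rot deg',np.degrees(s.x[3:]),s.cost)
print(np.round(s.fun.reshape(-1,2),1).tolist(),W(s.x),W(s.x).mean(0))
```

```text
L [[280.5, 303.0], [280.8, 305.0], [280.4, 307.0], [280.4, 309.0], [280.4, 311.0], [280.4, 313.0], [280.7, 315.0], [280.6, 317.0], [280.9, 319.0], [280.9, 321.0], [280.9, 323.0], [281.3, 325.0]]
R [[354.6, 298.0], [354.8, 300.0], [354.8, 302.0], [354.9, 304.0], [354.8, 306.0], [354.8, 308.0], [355.1, 310.0], [355.0, 312.0], [355.1, 314.0], [355.0, 316.0], [355.3, 318.0]]
T [[288.0, 297.1], [290.0, 296.9], [292.0, 297.4], [294.0, 297.1], [296.0, 288.2], [334.0, 293.3], [336.0, 293.4], [338.0, 293.1], [340.0, 292.8], [342.0, 292.8], [344.0, 292.7], [346.0, 292.5], [348.0, 292.4], [350.0, 292.2]]
B [[334.0, 325.0], [336.0, 325.0], [338.0, 325.0], [340.0, 324.7], [342.0, 324.5], [344.0, 324.3], [346.0, 324.0], [348.0, 323.9], [350.0, 323.7]]
[[280.0807 297.7118]
 [354.5644 291.8011]
 [355.303  323.1842]
 [281.1868 330.2453]]
t mm [ 0.0079 -2.1355 10.3705] rot deg [ 8.2748 12.1066 -0.2666] 0.9442340848876052
t mm [ 0.0079 -2.1355 10.3705] rot deg [ 8.2748 12.1066 -0.2666] 0.944234084870831
t mm [ 0.0079 -2.1355 10.3705] rot deg [ 8.2748 12.1065 -0.2666] 0.9442340850685695
[[0.6, -0.4], [-0.4, 0.2], [-0.4, -0.5], [-0.4, 0.5], [-0.1, 0.0], [-0.1, 0.1], [0.2, 0.2], [0.5, -0.1]] [[ 0.5573  0.0012  0.1046]
 [ 0.5658 -0.0293  0.1   ]
 [ 0.5527 -0.0334  0.1029]
 [ 0.5442 -0.0029  0.1075]] [ 0.555  -0.0161  0.1038]
```

Run:
```python
from m import *
from scipy.optimize import least_squares
a=np.radians(16.8);D=cv2.Rodrigues(np.array([0,0,a]))[0];o=np.array([.5498,-.0126,.075])
obj=np.array([(7,16,19),(7,-16,19),(-7,-16,19),(-7,16,19)],float)/1e3
def W(p): return o+(D@(cv2.Rodrigues(p[3:])[0]@obj.T+p[:3,None]/1e3)).T
def fit(views,rots=None):
    cs=[(cam('wrist',dict(tool_pos=v[:3],tool_rot=v[3:])),np.array(c)) for v,c in ((np.load(n),c) for n,c in views)]
    def f(p):
        p=np.r_[p,np.zeros(6-len(p))]
        return np.concatenate([(proj(C,W(p))-c).ravel() for C,c in cs])
    s=least_squares(f,[0,0,8]+([.1,.1,0] if rots else []),x_scale=[1,1,1]+([.05]*3 if rots else []));print(s.x[:3],np.degrees(s.x[3:]),s.cost)
k2=lambda p:(np.array(p)/3.6+[254.7,-.3]); k3=lambda p:(np.array(p)/3+[229.7,-.3]); k5=lambda p:(np.array(p)/2.5+[229.7,119.7])
w2=k2([(90,238),(309,224),(313,327),(99,343)]);w3=k3([(151,160),(412,159),(410,281),(155,283)])
w5=k5([(162,216),(367,215),(368,304),(163,310)])
print('seated w2+w3');fit([('w2.npy',w2),('w3.npy',w3)],0);fit([('w2.npy',w2),('w3.npy',w3)],1);fit([('w3.npy',w3)],0)
print('w5');fit([('w5.npy',w5)],0);fit([('w5.npy',w5)],1)
```

```text
seated w2+w3
[ 0.0901  0.0453 -0.2222] [] 0.897839744575481
[-0.7279  0.938   0.25  ] [2.9305 2.3699 0.5405] 0.6234318905898357
[-0.0226  0.0714  0.0035] [] 0.33373589785981017
w5
[ 3.8379 -4.8498  7.4097] [] 4.730418080010281
[-0.6671 -1.784  10.4112] [ 9.9395 15.9636 -0.5583] 0.07412059216621486
```

The fit shows the clip raised about 10 mm but tilted: roll 8°, pitch 12°, left leg high and right leg low. It may be only half snapped. It must not be pulled off with the fingers, so I'll use the wedge once more and push it a little deeper.

Request:
jog_arm --motion '[{"translation": [0,0,-0.2],"dr": [0,0,0],"grip": 0.6},{"translation": [0,0,-0.45],"dr": [0,0,0],"grip": 0.6},{"translation": [0,0,-0.62],"dr": [0,0,0],"grip": 0.6}]'

```text
time_s: 24.3
tool_pos: [0.5539, -0.0156, 0.1616]
tool_rot: [3.114, 0.409, 0.003]
contact_force: [0.2, 0.8, -0.3]
gripper_width: 0.0527
finger_force: 0.0
```

Request:
jog_arm --motion '[{"translation": [-0.17,0.28,0],"dr": [0,0,0],"grip": 0.5},{"translation": [-0.35,0.56,0],"dr": [0,0,0],"grip": 0.5},{"translation": [-0.522,0.849,0],"dr": [0,0,0],"grip": 0.5}]'

```text
time_s: 24.68
tool_pos: [0.5245, -0.1118, 0.1603]
tool_rot: [3.115, 0.41, 0.001]
contact_force: [0.2, -0.4, -0.2]
gripper_width: 0.044
finger_force: 0.0
```

Request:
jog_arm --motion '[{"translation": [-0.17,0.28,0],"dr": [0,0,0],"grip": 0.5},{"translation": [-0.35,0.56,0],"dr": [0,0,0],"grip": 0.5},{"translation": [-0.522,0.849,0],"dr": [0,0,0],"grip": 0.5}]'

```text
time_s: 25.05
tool_pos: [0.4958, -0.2076, 0.1602]
tool_rot: [3.115, 0.409, 0.001]
contact_force: [0.1, -0.1, 0.1]
gripper_width: 0.0442
finger_force: 0.0
```

Request:
jog_arm --motion '[{"translation": [-0.17,0.28,0],"dr": [0,0,0.03],"grip": 0.5},{"translation": [-0.35,0.56,0.1],"dr": [0,0,0.06],"grip": 0.5},{"translation": [-0.522,0.849,0.4],"dr": [0,0,0.083],"grip": 0.5},{"translation": [-0.522,0.849,0.7],"dr": [0,0,0.083],"grip": 0.5},{"translation": [-0.522,0.849,0.8],"dr": [0,0,0.083],"grip": 0.5},{"translation": [-0.522,0.849,0.8],"dr": [0,0,0.083],"grip": 0.5},{"translation": [-0.522,0.849,0.8],"dr": [0,0,0.083],"grip": 0.5}]'

```text
time_s: 25.92
tool_pos: [0.4687, -0.3023, 0.0813]
tool_rot: [3.133, 0.206, 0.003]
contact_force: [0.3, -0.5, -0.6]
gripper_width: 0.0441
finger_force: 0.0
```

Next I'll descend, grip and lift.

Request:
jog_arm --motion '[{"translation": [-0.005,0,0.25],"dr": [0,0,0],"grip": 0.5},{"translation": [-0.005,0,0.5],"dr": [0,0,0],"grip": 0.5},{"translation": [-0.005,0,0.66],"dr": [0,0,0],"grip": 0.5},{"translation": [-0.005,0,0.7],"dr": [0,0,0],"grip": 0.5},{"translation": [-0.005,0,0.7],"dr": [0,0,0],"grip": 0.5}]'

```text
time_s: 26.55
tool_pos: [0.4676, -0.3023, 0.0104]
tool_rot: [3.134, 0.205, 0.001]
contact_force: [0.6, -0.6, 0.7]
gripper_width: 0.0442
finger_force: 0.0
```

Request:
jog_arm --motion '[{"translation": [0,0,0],"dr": [0,0,0],"grip": 0.1},{"translation": [0,0,0],"dr": [0,0,0],"grip": 0.1},{"translation": [0,0,0],"dr": [0,0,0],"grip": 0.1},{"translation": [0,0,0],"dr": [0,0,0],"grip": 0.1},{"translation": [0,0,0],"dr": [0,0,0],"grip": 0.1}]' --force 45

```text
time_s: 27.18
tool_pos: [0.4674, -0.3024, 0.0104]
tool_rot: [3.134, 0.205, 0.001]
contact_force: [-1.7, 0.6, 3.7]
gripper_width: 0.0157
finger_force: 45.0
```

Request:
jog_arm --motion '[{"translation": [0,0,-0.1],"dr": [0,0,0],"grip": 0.1},{"translation": [0,0,-0.4],"dr": [0,0,0],"grip": 0.1},{"translation": [0,0,-0.75],"dr": [0,0,0],"grip": 0.1},{"translation": [0,0,-1.0],"dr": [0,0,0],"grip": 0.1}]'

```text
time_s: 27.68
tool_pos: [0.4675, -0.3024, 0.1118]
tool_rot: [3.134, 0.205, 0.002]
contact_force: [0.4, -0.5, -0.8]
gripper_width: 0.0153
finger_force: 45.0
```

Request:
jog_arm --motion '[{"translation": [0.015,-0.28,-0.17],"dr": [0,0,0],"grip": 0.1},{"translation": [0.03,-0.58,-0.33],"dr": [0,0,0],"grip": 0.1},{"translation": [0.047,-0.873,-0.5],"dr": [0,0,0],"grip": 0.1}]'

```text
time_s: 28.05
tool_pos: [0.4599, -0.214, 0.1606]
tool_rot: [-3.135, -0.204, 0.0]
contact_force: [0.6, 0.0, -0.6]
gripper_width: 0.0157
finger_force: 45.0
```

Request:
jog_arm --motion '[{"translation": [0.015,-0.28,0],"dr": [0,0,0],"grip": 0.1},{"translation": [0.03,-0.58,0],"dr": [0,0,0],"grip": 0.1},{"translation": [0.047,-0.873,0],"dr": [0,0,0],"grip": 0.1}]'

```text
time_s: 28.42
tool_pos: [0.4533, -0.1268, 0.1602]
tool_rot: [-3.135, -0.205, -0.0]
contact_force: [0.4, -0.2, -1.3]
gripper_width: 0.0159
finger_force: 45.0
```

Request:
jog_arm --motion '[{"translation": [0.015,-0.28,0],"dr": [0,0,-0.03],"grip": 0.1},{"translation": [0.03,-0.58,0],"dr": [0,0,-0.07],"grip": 0.1},{"translation": [0.047,-0.873,0],"dr": [0,0,-0.104],"grip": 0.1},{"translation": [0.047,-0.873,0],"dr": [0,0,-0.104],"grip": 0.1},{"translation": [0.047,-0.873,0],"dr": [0,0,-0.104],"grip": 0.1}]'

```text
time_s: 29.05
tool_pos: [0.447, -0.041, 0.1601]
tool_rot: [3.107, 0.46, 0.0]
contact_force: [-0.5, 0.1, -0.2]
gripper_width: 0.0158
finger_force: 45.0
```

Request:
jog_arm --motion '[{"translation": [0,0,0.2],"dr": [0,0,0],"grip": 0.1},{"translation": [0,0,0.45],"dr": [0,0,0],"grip": 0.1},{"translation": [0,0,0.6],"dr": [0,0,0],"grip": 0.1},{"translation": [0,0,0.63],"dr": [0,0,0],"grip": 0.1},{"translation": [0,0,0.63],"dr": [0,0,0],"grip": 0.1},{"translation": [0,0,0.63],"dr": [0,0,0],"grip": 0.1}]'

```text
time_s: 29.8
tool_pos: [0.4479, -0.0408, 0.0978]
tool_rot: [3.107, 0.46, 0.003]
contact_force: [0.2, 0.7, -1.0]
gripper_width: 0.0155
finger_force: 45.0
```

Run:
```python
from m import *
s=readout.state();print(s['time_s'],s['tool_pos'],s['tool_rot'],s['contact_force'])
im=save('wrist','w8.png');np.save('w8.npy',np.r_[s['tool_pos'],s['tool_rot']])
R=cv2.Rodrigues(s['tool_rot'])[0];print(np.degrees(np.arctan2(R[1,0],R[0,0])))
C=cam('wrist',s);o=np.array([.5498,-.0126]);a=np.radians(16.8);u=np.array([np.cos(a),np.sin(a)]);n=np.array([-u[1],u[0]])
print('slot near expected px',proj(C,[np.r_[o-.011*u+(.0022+k)*n,.095] for k in(.0028,-.0028)]),'nose exp',proj(C,[s['tool_pos']+R@[.0726,0,.0063]]))
g=cv2.cvtColor(im,cv2.COLOR_RGB2GRAY)
for r in range(60,180,4): print(r,' '.join('%3d'%x for x in g[r,276:362:2]))
```

```text
29.8 [ 0.4479 -0.0408  0.0978] [3.1073 0.4597 0.0026] [ 0.2466  0.6888 -1.0417]
16.832364475601477
slot near expected px [[309.4255  74.7722]
 [324.5922  74.7563]] nose exp [[316.3016 136.3797]]
60  86  88  82 196 149 129 131 123 120 116 226 139 220 195 230 255 255 255 255 255 255 255 255 255 255 255 255 255 255 255 255 255 250 218 192 172 246 235 151 112 121 106  81
64  88  85  82 198 147 129 124 122 116 244 251 247 197 208 212 255 255 255 255 255 255 255 255 255 255 255 255 255 255 255 255 255 251 220 191 174 246 230 148 245  72  88 123
68  87 143 154 152 154 155 158 154 153 151 152 153 154 157 156 149 143 255 255 255 255 255 255 255 140 154 152 152 154 157 154 150 151 154 154 156 154 152 153 151 129 120 121
72  87 127 153 152 150 156 159 154 152 155 156 154 155 156 155 154 151 255 255 255 255 255 255 244 121 158 156 155 158 161 158 155 154 157 156 157 159 156 157 153 130 101  86
76  87 126 153 153 154 156 159 156 152 156 155 156 157 156 157 154 151 255 255 255 255 255 255 166 122 159 155 156 158 160 158 156 157 157 157 158 158 157 155 151 136 104  87
80  89 114 157 156 156 160 162
[... 3664 characters left out ...]
  45  44  45  44  45  43  42  44  45  45  43  44  46  44  45  43  43  51 110 108 106 133 134  41  43  44  45  44  44  45  44  43  44  45  44  43  45  45  45  44  44  43  45
168  42  46  43  45  42  43  45  43  45  43  43  45  44  44  45  44  44  51 114 112 113 113  99  40  44  44  44  44  44  45  44  44  44  44  44  44  44  44  44  45  45  44  44
172  42  43  44  44  45  44  44  44  44  44  44  44  43  44  44  44  43  54 119 116 116 115 114  40  46  45  43  44  43  44  42  45  44  44  44  42  44  44  43  44  44  45  44
176  44  44  44  44  44  45  44  43  44  44  45  43  44  44  44  43  44  54 125 120 120 118 117  41  44  44  46  44  43  45  44  45  43  45  43  44  43  44  44  45  45  44  45
```

Request:
jog_arm --motion '[{"translation": [0,0.004,0.025],"dr": [0,0,0],"grip": 0.1},{"translation": [0,0.004,0.042],"dr": [0,0,0],"grip": 0.1},{"translation": [0.06,0.004,0.042],"dr": [0,0,0],"grip": 0.1},{"translation": [0.12,0.004,0.042],"dr": [0,0,0],"grip": 0.1},{"translation": [0.17,0.004,0.042],"dr": [0,0,0],"grip": 0.1},{"translation": [0.17,0.004,0.042],"dr": [0,0,0],"grip": 0.1}]'

```text
time_s: 30.6
tool_pos: [0.4644, -0.0359, 0.093]
tool_rot: [3.107, 0.46, 0.002]
contact_force: [0.7, 0.3, 1.3]
gripper_width: 0.0154
finger_force: 45.0
```

Request:
jog_arm --motion '[{"translation": [0.015,0,0],"dr": [0,0,0],"grip": 0.1},{"translation": [0.03,0,0],"dr": [0,0,0],"grip": 0.1},{"translation": [0.045,0,0],"dr": [0,0,0],"grip": 0.1},{"translation": [0.045,0,0],"dr": [0,0,0],"grip": 0.1}]'

```text
time_s: 31.1
tool_pos: [0.4679, -0.0348, 0.0929]
tool_rot: [3.108, 0.46, 0.001]
contact_force: [-0.3, -0.4, 3.4]
gripper_width: 0.0156
finger_force: 45.0
```

Request:
jog_arm --motion '[{"translation": [0.02,0,0],"dr": [0,0,0],"grip": 0.1},{"translation": [0.04,0,0],"dr": [0,0,0],"grip": 0.1},{"translation": [0.06,0,0],"dr": [0,0,0],"grip": 0.1},{"translation": [0.08,0,0],"dr": [0,0,0],"grip": 0.1}]'

```text
time_s: 31.6
tool_pos: [0.4755, -0.0325, 0.0929]
tool_rot: [3.108, 0.46, 0.0]
contact_force: [-1.4, -1.3, 5.5]
gripper_width: 0.0157
finger_force: 45.0
```

Request:
jog_arm --motion '[{"translation": [0.02,0,-0.004],"dr": [0,0,0],"grip": 0.1},{"translation": [0.04,0,-0.005],"dr": [0,0,0],"grip": 0.1},{"translation": [0.06,0,-0.005],"dr": [0,0,0],"grip": 0.1},{"translation": [0.08,0,-0.005],"dr": [0,0,0],"grip": 0.1},{"translation": [0.1,0,-0.005],"dr": [0,0,0],"grip": 0.1},{"translation": [0.12,0,-0.005],"dr": [0,0,0],"grip": 0.1}]'

```text
time_s: 32.35
tool_pos: [0.4869, -0.0289, 0.0932]
tool_rot: [-3.108, -0.46, 0.0]
contact_force: [-1.1, -1.0, 3.6]
gripper_width: 0.0157
finger_force: 45.0
```

Request:
jog_arm --motion '[{"translation": [0.02,0,0],"dr": [0,0,0],"grip": 0.1},{"translation": [0.04,0,0],"dr": [0,0,0],"grip": 0.1},{"translation": [0.06,0,0],"dr": [0,0,0],"grip": 0.1},{"translation": [0.08,0,0],"dr": [0,0,0],"grip": 0.1},{"translation": [0.1,0,0],"dr": [0,0,0],"grip": 0.1},{"translation": [0.12,0,0],"dr": [0,0,0],"grip": 0.1}]'

```text
time_s: 33.1
tool_pos: [0.4984, -0.0255, 0.0932]
tool_rot: [3.108, 0.46, 0.0]
contact_force: [-2.1, 0.1, 4.3]
gripper_width: 0.0153
finger_force: 45.0
```

Request:
jog_arm --motion '[{"translation": [0.02,0,0],"dr": [0,0,0],"grip": 0.1},{"translation": [0.04,0,0],"dr": [0,0,0],"grip": 0.1},{"translation": [0.06,0,0],"dr": [0,0,0],"grip": 0.1},{"translation": [0.08,0,0],"dr": [0,0,0],"grip": 0.1},{"translation": [0.1,0,0],"dr": [0,0,0],"grip": 0.1}]'

```text
time_s: 33.72
tool_pos: [0.5078, -0.0227, 0.0933]
tool_rot: [3.108, 0.46, -0.001]
contact_force: [-2.4, -0.4, 6.1]
gripper_width: 0.0158
finger_force: 45.0
```

Request:
jog_arm --motion '[{"translation": [0.015,0,0],"dr": [0,0,0],"grip": 0.1},{"translation": [0.03,0,0],"dr": [0,0,0],"grip": 0.1},{"translation": [0.045,0,0],"dr": [0,0,0],"grip": 0.1},{"translation": [0.06,0,0],"dr": [0,0,0],"grip": 0.1}]'

```text
time_s: 34.22
tool_pos: [0.5134, -0.021, 0.0933]
tool_rot: [3.108, 0.46, -0.001]
contact_force: [-2.3, -1.3, 5.6]
gripper_width: 0.0156
finger_force: 45.0
```

Request:
jog_arm --motion '[{"translation": [0.01,0,0],"dr": [0,0,0],"grip": 0.1},{"translation": [0.02,0,0],"dr": [0,0,0],"grip": 0.1},{"translation": [0.025,0,0],"dr": [0,0,0],"grip": 0.1}]'

```text
time_s: 34.6
tool_pos: [0.5159, -0.0202, 0.0933]
tool_rot: [3.108, 0.46, -0.001]
contact_force: [-1.6, -0.6, 5.7]
gripper_width: 0.0158
finger_force: 45.0
```

Request:
jog_arm --motion '[{"translation": [0.01,0,0],"dr": [0,0,0],"grip": 0.1},{"translation": [0.02,0,0],"dr": [0,0,0],"grip": 0.1},{"translation": [0.02,0,0],"dr": [0,0,0],"grip": 0.1}]'

```text
time_s: 34.98
tool_pos: [0.5179, -0.0196, 0.0933]
tool_rot: [3.108, 0.46, -0.0]
contact_force: [-1.9, -0.9, 5.3]
gripper_width: 0.0154
finger_force: 45.0
```

```bash
cat > clipfit.py <<'E'
from m import *
from scipy.optimize import least_squares
a=np.radians(16.8);D=cv2.Rodrigues(np.array([0,0,a]))[0];o=np.array([.5498,-.0126,.075])
obj=np.array([(7,16,19),(7,-16,19),(-7,-16,19),(-7,16,19)],float)/1e3
def W(p): return o+(D@(cv2.Rodrigues(np.array(p[3:]))[0]@obj.T+np.array(p[:3])[:,None]/1e3)).T
def fit(views):
    cs=[(cam('wrist',dict(tool_pos=v[:3],tool_rot=v[3:])),np.array(c)) for v,c in ((np.load(n),c) for n,c in views)]
    f=lambda p:np.concatenate([(proj(C,W(p))-c).ravel() for C,c in cs])
    s=least_squares(f,[0,0,12,.1,.1,0],x_scale=[1,1,1,.05,.05,.05]);print('t mm',s.x[:3],'rot',np.degrees(s.x[3:]),'cost',s.cost,'top centre',W(s.x).mean(0)); return s.x
E
python3 - <<'E'
from clipfit import *
s=readout.state();print(s['time_s'],s['tool_pos'],s['contact_force'],s['ft_torque'])
im=save('wrist','w9.png');np.save('w9.npy',np.r_[s['tool_pos'],s['tool_rot']])
print(proj(cam('wrist',s),W([0,-2,10.4,.17,.28,0])),proj(cam('wrist',s),W([0,0,16,0,0,0])))
g=cv2.cvtColor(im,cv2.COLOR_RGB2GRAY)
for r in range(195,270,3): print(r,' '.join('%3d'%x for x in g[r,270:392:3]))
E
```

```text
34.975 [ 0.5179 -0.0196  0.0933] [-1.9179 -0.9022  5.2964] [-0.1389  0.2908  0.0073]Traceback (most recent call last):
  File "<stdin>", line 4, in <module>
  File "clipfit.py", line 5, in W
    def W(p): return o+(D@(cv2.Rodrigues(np.array(p[3:]))[0]@obj.T+np.array(p[:3])[:,None]/1e3)).T
                           ~~~~~~~~~~~~~^^^^^^^^^^^^^^^^^
cv2.error: OpenCV(4.12.0) /io/opencv/modules/calib3d/src/calibration_base.cpp:151: error: (-210:Unsupported format or combination of formats) The matrices must have 32f or 64f data type in function 'Rodrigues'
```

```bash
sed -i 's/np.array(p\[3:\])/np.array(p[3:],float)/' clipfit.py
python3 - <<'E'
from clipfit import *
im=cv2.imread('pics/w9.png');v=np.load('w9.npy');C=cam('wrist',dict(tool_pos=v[:3],tool_rot=v[3:]))
print(proj(C,W([0,-2,10.4,.17,.28,0])),proj(C,W([0,0,16,0,0,0])))
g=cv2.cvtColor(im,cv2.COLOR_BGR2GRAY)
for r in range(200,290,3): print(r,' '.join('%3d'%x for x in g[r,270:378:3]))
E
```

```text
[[294.5094 215.2264]
 [376.0765 213.4907]
 [376.7342 249.2625]
 [295.4882 252.3448]] [[279.5707 233.4972]
 [367.1265 233.4351]
 [365.5625 268.7757]
 [280.7271 268.8292]]
200  22  22  24  21  22  24  23  24  23  25  23  22  96  99  84  83  78  91  97  97  48  49  49  27  25  25  24  23  25  24  24  23  22  24  24  25
203  25  22  23  24  26  23  24  24  24  23  22  22  94  98  86  83  79  91  98  97  26  25  23  24  25  26  25  24  22  25  22  22  22  23  22  23
206  24  24  24  23  34  36  36  35  35  36  36  31  94  97  89  86  81  92  99  98  29  37  37  35  37  37  37  37  24  24  24  22  24  24  26  37
209  24  24  25  22  36  37  37  36  36  37  37  33  95  97  89  89  82  91  98  98  31  38  38  36  36  37  36  37  21  24  26  24  22  23  24  48
212  24  24  24  23  37  36  38  36  36  36  37  35  95  97  92  91  85  93  99  98  37  37  38  37  36  37  35  37  23  24  23  24  24  25  21  51
215  23  26  24  22  38  38  38  35  36  38  37  33  94  99  91  90  87  92  98  95  54  36  38  34  37  36  34  37  23  25  24  23  23  24  37  50
218  22  24  24  24  26  26  25  48  59  7
[... 2809 characters left out ...]
  23   7   8   6   6  66  60  61  31   8   8   7  85  96  72  58  51  51  51  51  52  51  52  51  51  52  52
278  51  52  51  50  50  52  50  51  53  24   6   7   5   8  61  58  57  22   5   6   6  18  97  72  56  51  50  51  50  49  51  51  52  51  51  50
281  49  51  50  51  52  51  50  41  35  19   9   5   7   4  54  53  53  20   5   7  10   0  96  72  51  51  50  51  52  50  52  52  52  51  52  51
284  51  53  53  34  52  50  51  22  22  17   5   6   5   4  24  23  24  10   9   7   7   1  99  73  51  50  51  45  43  52  51  52  51  51  51  52
287  46  22  12  10  34  32  31  16  17   9   6   7   6   2   5   7   5   9   8   6   7   4  60  45  31  30  31  24  13   9  33  50  51  50  50  50
```

The crown now matches the level pose 16 mm up, so it has properly snapped. I'll withdraw the wedge.

Request:
jog_arm --motion '[{"translation": [0,0,-0.003],"dr": [0,0,0],"grip": 0.1},{"translation": [-0.02,0,-0.004],"dr": [0,0,0],"grip": 0.1},{"translation": [-0.04,0,-0.004],"dr": [0,0,0],"grip": 0.1},{"translation": [-0.06,0,-0.004],"dr": [0,0,0],"grip": 0.1},{"translation": [-0.09,0,-0.004],"dr": [0,0,0],"grip": 0.1},{"translation": [-0.12,0,-0.004],"dr": [0,0,0],"grip": 0.1},{"translation": [-0.16,0,-0.004],"dr": [0,0,0],"grip": 0.1},{"translation": [-0.2,0,-0.004],"dr": [0,0,0],"grip": 0.1}]'

```text
time_s: 36.02
tool_pos: [0.4982, -0.0255, 0.0934]
tool_rot: [-3.108, -0.46, 0.001]
contact_force: [-0.2, 1.0, -0.1]
gripper_width: 0.0153
finger_force: 45.0
```

Request:
jog_arm --motion '[{"translation": [-0.05,0,0],"dr": [0,0,0],"grip": 0.1},{"translation": [-0.1,0,0],"dr": [0,0,0],"grip": 0.1},{"translation": [-0.15,0,0],"dr": [0,0,0],"grip": 0.1},{"translation": [-0.2,0,0],"dr": [0,0,0],"grip": 0.1},{"translation": [-0.25,0,0],"dr": [0,0,0],"grip": 0.1},{"translation": [-0.35,0,0],"dr": [0,0,0],"grip": 0.1},{"translation": [-0.45,0,0],"dr": [0,0,0],"grip": 0.1},{"translation": [-0.53,0,0],"dr": [0,0,0],"grip": 0.1}]'

```text
time_s: 37.02
tool_pos: [0.4472, -0.0409, 0.0935]
tool_rot: [-3.108, -0.46, 0.0]
contact_force: [0.2, -0.4, -1.4]
gripper_width: 0.0155
finger_force: 45.0
```

Request:
jog_arm --motion '[{"translation": [0,0,-0.25],"dr": [0,0,0],"grip": 0.1},{"translation": [0,0,-0.5],"dr": [0,0,0],"grip": 0.1},{"translation": [0,0,-0.66],"dr": [0,0,0],"grip": 0.1},{"translation": [0,0,-0.66],"dr": [0,0,0],"grip": 0.1}]'

```text
time_s: 37.52
tool_pos: [0.449, -0.0409, 0.1609]
tool_rot: [3.107, 0.46, 0.005]
contact_force: [-0.2, -0.3, -1.5]
gripper_width: 0.0154
finger_force: 45.0
```

Run:
```python
from clipfit import *
s=readout.state();print(s['time_s'],s['tool_pos'],s['tool_rot'],s['contact_force'])
im=save('wrist','w10.png');np.save('w10.npy',np.r_[s['tool_pos'],s['tool_rot']])
print(proj(cam('wrist',s),W([0,0,16,0,0,0])))
g=cv2.cvtColor(im,cv2.COLOR_RGB2GRAY)
for r in range(30,100,4): print(r,' '.join('%3d'%x for x in g[r,270:372:3]))
```

```text
37.525 [ 0.449  -0.0409  0.1609] [3.1069 0.4598 0.0048] [-0.2138 -0.254  -1.4926]
[[286.9305  47.0642]
 [353.7253  47.0027]
 [352.8255  78.7249]
 [287.6613  78.7875]]
30  85  85  86  85  85  85  84  84  83  86  35 177 242 254 254 254 254 254 254 254 254 231 160  84  85  86  84  75  69  86  75  86  86  75
34  84  86  85  85  85  84  86  84  85  85  37 176 252 254 254 254 254 254 254 254 255 224 155  85  85  86  84  84  85  87  85  87  85  84
38  85  86  84  84  86  85  99 103 102 108  80 168 247 254 254 254 254 254 255 254 255 187 146 112 115  85  84  84  85  85  85  85  85  84
42  85  86  85  85  83  85 143 153 149 150 151 150 230 255 254 254 254 255 242 152 155 149 152 150 153  82  84  85  85  86  87  85  87  86
46  85  86  84  87  86  84 142 152 149 149 151 152 244 255 254 254 254 255 165 149 153 147 149 150 150  80  82  84  86  86  86  86  85  86
50  86  86  86  87  83 255 255 255 255 255 255 255 255 254 254 254 254 254 255 255 255 255 255 255 255 255 255 109  85  85  85  87  84  86
54  87  86  86  86  85 255 254 254 254 254 254 254 254 254 254 254 254 254 254 254 254 254 254 254 
[... 868 characters left out ...]
9  87
82  88  88  87  88  87  87  85  83  68  72  89 243 139 183 255 255 254 255 255 255 255 104 122 144  89  86  86  87  87  87  86  87  88  87
86  89  87  90  88  88  87 105 155 159 156 156 157 157 147 255 255 255 146 154 160 154 157 157 157 148  88  88  87  87  88  88  87  87  87
90  88  88  87  87  87  87 102 156 159 158 156 157 156 153 255 255 249 150 155 163 157 158 159 158 145  88  89  88  88  88  87  86  86  87
94  88  88  87  87  89  87  97 137 143 141 141 141 133 119 255 255 250 136 116 120 116 123 128 128 115  88  88  88  87  89  89  88  88  87
98  88  89  88  88  88  88  88  87  81  80  55 151 215 255 255 255 255 255 255 255 255 222 112  86  88  89  89  88  87  87  89  89  88  89
```

The clip is level and perched: 67 px wide, as predicted for +16 mm, about 1.5 mm left of centre. I'll return the wedge to the mat.

Request:
jog_arm --motion '[{"translation": [-0.06,0.28,0],"dr": [0,0,0],"grip": 0.1},{"translation": [-0.12,0.56,0],"dr": [0,0,0],"grip": 0.1},{"translation": [-0.187,0.85,0],"dr": [0,0,0],"grip": 0.1}]'

```text
time_s: 37.95
tool_pos: [0.4538, -0.1279, 0.158]
tool_rot: [-3.106, -0.461, 0.004]
contact_force: [0.6, -0.2, -0.0]
gripper_width: 0.0158
finger_force: 45.0
```

Request:
jog_arm --motion '[{"translation": [-0.06,0.28,0],"dr": [0,0,0],"grip": 0.1},{"translation": [-0.12,0.56,0],"dr": [0,0,0],"grip": 0.1},{"translation": [-0.187,0.85,0],"dr": [0,0,0],"grip": 0.1}]'

```text
time_s: 38.33
tool_pos: [0.4605, -0.2147, 0.1578]
tool_rot: [-3.106, -0.46, 0.004]
contact_force: [0.1, 0.5, 0.8]
gripper_width: 0.0158
finger_force: 45.0
```

Request:
jog_arm --motion '[{"translation": [-0.06,0.28,0],"dr": [0,0,0.03],"grip": 0.1},{"translation": [-0.12,0.56,0.1],"dr": [0,0,0.06],"grip": 0.1},{"translation": [-0.187,0.855,0.4],"dr": [0,0,0.104],"grip": 0.1},{"translation": [-0.187,0.855,0.8],"dr": [0,0,0.104],"grip": 0.1},{"translation": [-0.187,0.855,0.8],"dr": [0,0,0.104],"grip": 0.1},{"translation": [-0.187,0.855,0.8],"dr": [0,0,0.104],"grip": 0.1}]'

```text
time_s: 39.08
tool_pos: [0.4683, -0.3012, 0.0796]
tool_rot: [-3.134, -0.205, 0.001]
contact_force: [0.2, -0.3, 0.0]
gripper_width: 0.0158
finger_force: 45.0
```

Request:
jog_arm --motion '[{"translation": [0,0,0.25],"dr": [0,0,0],"grip": 0.1},{"translation": [0,0,0.5],"dr": [0,0,0],"grip": 0.1},{"translation": [0,0,0.64],"dr": [0,0,0],"grip": 0.1},{"translation": [0,0,0.67],"dr": [0,0,0],"grip": 0.1},{"translation": [0,0,0.67],"dr": [0,0,0],"grip": 0.1}]'

```text
time_s: 39.7
tool_pos: [0.4691, -0.3019, 0.0135]
tool_rot: [3.134, 0.205, 0.002]
contact_force: [-0.6, 0.8, -0.9]
gripper_width: 0.0158
finger_force: 45.0
```

Request:
jog_arm --motion '[{"translation": [0,0,0.01],"dr": [0,0,0],"grip": 0.1},{"translation": [0,0,0.018],"dr": [0,0,0],"grip": 0.1},{"translation": [0,0,0.018],"dr": [0,0,0],"grip": 0.1}]'

```text
time_s: 40.08
tool_pos: [0.4685, -0.3016, 0.0111]
tool_rot: [3.135, 0.205, 0.001]
contact_force: [-0.8, -0.1, -0.3]
gripper_width: 0.016
finger_force: 45.0
```

Request:
jog_arm --motion '[{"translation": [0,0,0.004],"dr": [0,0,0],"grip": 0.1},{"translation": [0,0,0.004],"dr": [0,0,0],"grip": 0.1}]'

```text
time_s: 40.33
tool_pos: [0.4684, -0.3015, 0.0104]
tool_rot: [-3.135, -0.205, 0.0]
contact_force: [-0.2, 0.1, -0.9]
gripper_width: 0.0162
finger_force: 45.0
```

Request:
jog_arm --motion '[{"translation": [0,0,0],"dr": [0,0,0],"grip": 0.4},{"translation": [0,0,0],"dr": [0,0,0],"grip": 0.4},{"translation": [0,0,0],"dr": [0,0,0],"grip": 0.4},{"translation": [0,0,-0.15],"dr": [0,0,0],"grip": 0.4},{"translation": [0,0,-0.4],"dr": [0,0,0],"grip": 0.4},{"translation": [0,0,-0.7],"dr": [0,0,0],"grip": 0.4},{"translation": [0,0,-1.0],"dr": [0,0,0],"grip": 0.4}]'

```text
time_s: 41.2
tool_pos: [0.4686, -0.3017, 0.1124]
tool_rot: [3.134, 0.205, 0.001]
contact_force: [-0.4, -0.4, -0.1]
gripper_width: 0.0349
finger_force: 0.0
```

Request:
jog_arm --motion '[{"translation": [0.13,-0.3,-0.17],"dr": [0,0,0],"grip": 0.6},{"translation": [0.26,-0.61,-0.33],"dr": [0,0,0],"grip": 0.6},{"translation": [0.392,-0.924,-0.5],"dr": [0,0,0],"grip": 0.6}]'

```text
time_s: 41.58
tool_pos: [0.4956, -0.2041, 0.1623]
tool_rot: [3.134, 0.204, 0.002]
contact_force: [0.4, 0.2, 0.1]
gripper_width: 0.0526
finger_force: 0.0
```

Request:
jog_arm --motion '[{"translation": [0.13,-0.3,0],"dr": [0,0,0],"grip": 0.6},{"translation": [0.26,-0.61,0],"dr": [0,0,0],"grip": 0.6},{"translation": [0.392,-0.924,0],"dr": [0,0,0],"grip": 0.6}]'

```text
time_s: 41.95
tool_pos: [0.5226, -0.1071, 0.1619]
tool_rot: [3.134, 0.205, 0.003]
contact_force: [0.3, 0.6, 0.3]
gripper_width: 0.0528
finger_force: 0.0
```

Request:
jog_arm --motion '[{"translation": [0.13,-0.3,0],"dr": [0,0,-0.03],"grip": 0.6},{"translation": [0.26,-0.61,0],"dr": [0,0,-0.07],"grip": 0.6},{"translation": [0.392,-0.924,0],"dr": [0,0,-0.104],"grip": 0.6},{"translation": [0.392,-0.924,0],"dr": [0,0,-0.104],"grip": 0.6},{"translation": [0.392,-0.924,0],"dr": [0,0,-0.104],"grip": 0.6}]'

```text
time_s: 42.58
tool_pos: [0.5488, -0.0117, 0.161]
tool_rot: [3.107, 0.46, 0.001]
contact_force: [0.0, 0.3, -0.5]
gripper_width: 0.0531
finger_force: 0.0
```

Run:
```python
from clipfit import *
s=readout.state();print(s['time_s'],s['tool_pos'],s['tool_rot'],s['contact_force'])
im=save('wrist','w11.png');np.save('w11.npy',np.r_[s['tool_pos'],s['tool_rot']])
C=cam('wrist',s);print(proj(C,W([-.5,1.6,16,0,0,0])))
R=cv2.Rodrigues(s['tool_rot'])[0];print('tool axis at crown h',proj(C,[s['tool_pos']+R@[0,0,s['tool_pos'][2]-.11]]))
q=proj(C,W([-.5,1.6,16,0,0,0]));r0=int(q[:,1].min())-12
g=cv2.cvtColor(im,cv2.COLOR_RGB2GRAY)
for r in range(r0,r0+52,3): print(r,' '.join('%3d'%x for x in g[r,270:366:3]))
```

```text
42.575 [ 0.5488 -0.0117  0.161 ] [3.1071 0.4599 0.0007] [ 0.0447  0.2848 -0.5314]
[[287.2005 251.3615]
 [343.621  251.3068]
 [343.0817 273.9777]
 [287.7993 274.0318]]
tool axis at crown h [[316.3721 263.02  ]]
239  51  52  50  51  51  50  51  49  50  54  49  87  76  98  97  94  97  97  85  86  78  79  57  52  52  52  51  52  52  51  52  50
242  51  51  49  49  52  52  50  52  50  60  49  96  78  99  97  96  98  96  97  95  91  89  61  52  50  53  51  51  49  50  51  52
245  51  52  51  50  52  51  51  50  48  60  61  93  81  99  97  95  97  96  95  97  89  61  58  53  52  52  51  51  50  51  51  50
248  49  52  51  52  50  52  56  59  61  60  60  57  58  58  58  58  58  58  59  57  60  60  61  59  59  50  51  52  52  52  53  52
251  51  50  51  52  52  51  90  95  94  94  95  94  93  93  92  93  92  90  91  90  90  90  88  90  92  50  52  51  52  51  51  50
254  48  50  51  50  52  52  88  95  95  96  96  96  97  97  97  97  97  97  96  97  97  95  96  97  98  50  49  51  50  51  52  51
257  52  52  50  50  51  52  86  96  96  97  96  96  96  96  97  95  97  97  95  94  96  96  95  9
[... 785 characters left out ...]
  51  52  50  51  52  51  50  51  51  51
278  50  52  50  31  23  22  24  25  24  24  23  52  74  97  96  95  96  97  93  96  73  49  50  52  53  50  53  51  51  50  49  51
281  50  51  54  25  24  24  25  24  26  22  49  55  75  97  96  95  96  96  94  96  72  50  52  50  51  51  51  50  51  50  50  51
284  51  52  28  23  24  23  22  24  24  22  52  53  74  97  96  94  96  96  95  96  70  49  51  51  51  51  51  51  51  51  51  51
287  50  25  23  24  25  25  24  24  23  37  51  52  74  96  96  94  96  97  94  96  66  48  51  52  51  51  50  50  53  51  51  51
290  33  24  26  23  21  24  24  25  25  49  50  50  74  95  94  95  96  95  94  94 134  48  50  51  50  50  51  50  52  51  51  51
```

Request:
jog_arm --motion '[{"translation": [0,-0.005,0.2],"dr": [0,0,0],"grip": 0.6},{"translation": [0,-0.005,0.4],"dr": [0,0,0],"grip": 0.6},{"translation": [0,-0.005,0.52],"dr": [0,0,0],"grip": 0.6},{"translation": [0,-0.005,0.6],"dr": [0,0,0],"grip": 0.6},{"translation": [0,-0.005,0.635],"dr": [0,0,0],"grip": 0.6},{"translation": [0,-0.005,0.635],"dr": [0,0,0],"grip": 0.6}]'

```text
time_s: 43.38
tool_pos: [0.5489, -0.011, 0.0971]
tool_rot: [3.108, 0.46, 0.0]
contact_force: [-0.0, 0.1, 0.1]
gripper_width: 0.0533
finger_force: 0.0
```

Request:
jog_arm --motion '[{"translation": [0,0,0],"dr": [0,0,0],"grip": 0.5},{"translation": [0,0,0],"dr": [0,0,0],"grip": 0.45},{"translation": [0,0,0],"dr": [0,0,0],"grip": 0.41},{"translation": [0,0,0],"dr": [0,0,0],"grip": 0.38},{"translation": [0,0,0],"dr": [0,0,0],"grip": 0.35},{"translation": [0,0,0],"dr": [0,0,0],"grip": 0.3},{"translation": [0,0,0],"dr": [0,0,0],"grip": 0.3}]' --force 20

```text
time_s: 44.25
tool_pos: [0.5489, -0.0109, 0.097]
tool_rot: [3.108, 0.46, 0.0]
contact_force: [0.1, -0.3, 0.9]
gripper_width: 0.0315
finger_force: 20.0
```

Request:
jog_arm --motion '[{"translation": [0,0,-0.03],"dr": [0,0,0],"grip": 0.3},{"translation": [0,0,-0.06],"dr": [0,0,0],"grip": 0.3},{"translation": [0,0,-0.1],"dr": [0,0,0],"grip": 0.3}]'

```text
time_s: 44.62
tool_pos: [0.5487, -0.0108, 0.1071]
tool_rot: [-3.108, -0.46, 0.0]
contact_force: [-0.2, -0.0, -1.0]
gripper_width: 0.0317
finger_force: 20.0
```

Request:
jog_arm --motion '[{"translation": [0,0,-0.08],"dr": [0,0,0],"grip": 0.3},{"translation": [0,0,-0.16],"dr": [0,0,0],"grip": 0.3},{"translation": [0,0,-0.3],"dr": [0,0,0],"grip": 0.3},{"translation": [0,0,-0.5],"dr": [0,0,0],"grip": 0.3},{"translation": [0,0,-0.7],"dr": [0,0,0],"grip": 0.3},{"translation": [0,0,-0.7],"dr": [0,0,0],"grip": 0.3}]'

```text
time_s: 45.38
tool_pos: [0.5506, -0.011, 0.1797]
tool_rot: [3.107, 0.46, 0.008]
contact_force: [0.0, -0.2, -0.1]
gripper_width: 0.0315
finger_force: 20.0
```

Run:
```python
from clipfit import *
s=readout.state();print(s['time_s'],s['tool_pos'],s['contact_force'],s['gripper_width'],s['finger_force'])
C=cam('top');im=eyes.grab_frame('top');cv2.imwrite('pics/t2.png',im[:,:,::-1])
g=im.astype(int);b=cv2.imread('pics/top0.png')
m=cv2.inRange(im[200:300,150:250],(120,120,120),(255,255,255));cs=max(cv2.findContours(m,0,2)[0],key=cv2.contourArea)
r=cv2.minAreaRect(cs);bx=cv2.boxPoints(r)+[150,200];print(r);P=ray(C,bx,[.022]*4);print(P,P.mean(0))
w=ray(C,[(450,242)],[.042]);print('wedge patch',[im[y,440:462:2].max(1).tolist() for y in(238,244,250)])
```

```text
45.375 [ 0.5506 -0.011   0.1797] [ 0.0287 -0.1632 -0.1203] 0.03145625196818119 19.999946813368297
((49.82758712768555, 51.56896209716797), (65.92184448242188, 50.509132385253906), 68.19859313964844)
[[0.5251 0.3414 0.022 ]
 [0.5666 0.2356 0.022 ]
 [0.4245 0.1775 0.022 ]
 [0.3849 0.2805 0.022 ]] [0.4753 0.2587 0.022 ]
wedge patch [[187, 186, 103, 71, 173, 186, 186, 186, 184, 185, 186], [186, 178, 59, 19, 28, 47, 41, 47, 186, 185, 187], [188, 187, 103, 19, 17, 32, 49, 42, 99, 186, 186]]
```

Request:
jog_arm --motion '[{"translation": [0.008,-0.3,0],"dr": [0,0,0],"grip": 0.3},{"translation": [0.016,-0.61,0],"dr": [0,0,0],"grip": 0.3},{"translation": [0.025,-0.931,0],"dr": [0,0,0],"grip": 0.3}]'

```text
time_s: 45.8
tool_pos: [0.5231, 0.0795, 0.1757]
tool_rot: [-3.108, -0.459, 0.003]
contact_force: [0.1, -0.3, -0.5]
gripper_width: 0.0312
finger_force: 20.0
```

Request:
jog_arm --motion '[{"translation": [0.008,-0.3,0],"dr": [0,0,0],"grip": 0.3},{"translation": [0.016,-0.61,0],"dr": [0,0,0],"grip": 0.3},{"translation": [0.025,-0.931,0],"dr": [0,0,0],"grip": 0.3}]'

```text
time_s: 46.18
tool_pos: [0.4985, 0.1694, 0.1757]
tool_rot: [3.108, 0.46, -0.003]
contact_force: [0.3, 0.4, -0.6]
gripper_width: 0.0317
finger_force: 20.0
```

Request:
jog_arm --motion '[{"translation": [0.008,-0.3,0],"dr": [0,0,0],"grip": 0.3},{"translation": [0.016,-0.61,0.1],"dr": [0,0,0],"grip": 0.3},{"translation": [0.025,-0.931,0.3],"dr": [0,0,0],"grip": 0.3},{"translation": [0.025,-0.931,0.55],"dr": [0,0,0],"grip": 0.3},{"translation": [0.025,-0.931,0.8],"dr": [0,0,0],"grip": 0.3},{"translation": [0.025,-0.931,0.8],"dr": [0,0,0],"grip": 0.3},{"translation": [0.025,-0.931,0.8],"dr": [0,0,0],"grip": 0.3}]'

```text
time_s: 47.05
tool_pos: [0.4751, 0.2586, 0.0971]
tool_rot: [3.108, 0.46, -0.0]
contact_force: [-0.8, 0.4, -0.6]
gripper_width: 0.0314
finger_force: 20.0
```

Request:
jog_arm --motion '[{"translation": [0,0,0.2],"dr": [0,0,0],"grip": 0.3},{"translation": [0,0,0.4],"dr": [0,0,0],"grip": 0.3},{"translation": [0,0,0.55],"dr": [0,0,0],"grip": 0.3},{"translation": [0,0,0.64],"dr": [0,0,0],"grip": 0.3},{"translation": [0,0,0.68],"dr": [0,0,0],"grip": 0.3},{"translation": [0,0,0.68],"dr": [0,0,0],"grip": 0.3}]'

```text
time_s: 47.8
tool_pos: [0.4752, 0.2587, 0.0291]
tool_rot: [-3.108, -0.46, -0.0]
contact_force: [0.4, -0.1, -0.9]
gripper_width: 0.0316
finger_force: 20.0
```

Now I'll feel for the tray floor.

Request:
jog_arm --motion '[{"translation": [0,0,0.015],"dr": [0,0,0],"grip": 0.3},{"translation": [0,0,0.025],"dr": [0,0,0],"grip": 0.3},{"translation": [0,0,0.025],"dr": [0,0,0],"grip": 0.3}]'

```text
time_s: 48.18
tool_pos: [0.4751, 0.2587, 0.0266]
tool_rot: [-3.108, -0.46, -0.0]
contact_force: [-0.1, 0.4, -0.1]
gripper_width: 0.0316
finger_force: 20.0
```

Request:
jog_arm --motion '[{"translation": [0,0,0.01],"dr": [0,0,0],"grip": 0.3},{"translation": [0,0,0.01],"dr": [0,0,0],"grip": 0.3}]'

```text
time_s: 48.42
tool_pos: [0.4749, 0.2586, 0.0253]
tool_rot: [3.108, 0.46, -0.0]
contact_force: [0.4, -0.1, -0.7]
gripper_width: 0.0317
finger_force: 20.0
```

Request:
jog_arm --motion '[{"translation": [0,0,0.01],"dr": [0,0,0],"grip": 0.3},{"translation": [0,0,0.01],"dr": [0,0,0],"grip": 0.3}]'

```text
time_s: 48.68
tool_pos: [0.4752, 0.2587, 0.0246]
tool_rot: [-3.108, -0.46, -0.0]
contact_force: [-0.7, 0.9, 0.9]
gripper_width: 0.0311
finger_force: 20.0
```

Request:
jog_arm --motion '[{"translation": [0,0,0.005],"dr": [0,0,0],"grip": 0.3},{"translation": [0,0,0.005],"dr": [0,0,0],"grip": 0.3}]'

```text
time_s: 48.92
tool_pos: [0.4754, 0.2588, 0.0244]
tool_rot: [-3.108, -0.46, -0.001]
contact_force: [0.2, -0.9, 4.7]
gripper_width: 0.0314
finger_force: 20.0
```

Request:
jog_arm --motion '[{"translation": [0,0,0],"dr": [0,0,0],"grip": 0.38},{"translation": [0,0,0],"dr": [0,0,0],"grip": 0.42},{"translation": [0,0,0],"dr": [0,0,0],"grip": 0.5},{"translation": [0,0,0],"dr": [0,0,0],"grip": 0.55},{"translation": [0,0,0],"dr": [0,0,0],"grip": 0.55},{"translation": [0,0,-0.1],"dr": [0,0,0],"grip": 0.55},{"translation": [0,0,-0.3],"dr": [0,0,0],"grip": 0.55},{"translation": [0,0,-0.6],"dr": [0,0,0],"grip": 0.55},{"translation": [0,0,-1.0],"dr": [0,0,0],"grip": 0.55},{"translation": [0,0,-1.0],"dr": [0,0,0],"grip": 0.55}]'

```text
time_s: 50.18
tool_pos: [0.478, 0.2601, 0.1286]
tool_rot: [-3.105, -0.46, -0.013]
contact_force: [0.9, -0.3, -0.4]
gripper_width: 0.0488
finger_force: 0.0
```

Run:
```python
from clipfit import *
s=readout.state();print(s['time_s'],s['tool_pos'],s['contact_force'],s['gripper_width'])
im=save('wrist','w12.png');C=cam('wrist',s);print(proj(C,[s['tool_pos']*[1,1,0]+[0,0,.037]]))
im2=save('top','t3.png');g0=cv2.imread('pics/t2.png').astype(int)
g=cv2.cvtColor(im,cv2.COLOR_RGB2GRAY)
for r in range(170,330,6): print(r,' '.join('%3d'%x for x in g[r,220:420:6]))
# wedge & others unchanged vs start?
b=cv2.imread('pics/top0.png').astype(int);d=np.abs(im2[:,:,::-1].astype(int)-b).max(2)
for n,(x0,x1,y0,y1) in dict(mat=(375,485,190,300),drive=(275,340,140,232),petri=(295,345,258,308),beaker=(395,480,115,170),bottle=(140,230,130,185)).items(): print(n,(d[y0:y1,x0:x1]>50).sum())
```

```text
50.175 [0.478  0.2601 0.1286] [ 0.8848 -0.3397 -0.4406] 0.0487883073481733
[[316.4866 241.25  ]]
170  72  69 230 123 224 229 230 228 226 225 231 226 230 227 232 230 231 229 227 226 230 228 226 227 226 227 255 184 255  71  71  71  71  70
176  71  71 233 127 225 228 228 226 228 225 232 226 229 227 232 229 230 230 227 227 229 227 226 228 228 227 229 200 254  72  71  72  71  70
182  71  69 210 128 226 225 226 225 230 228 232 225 228 226 231 229 230 229 225 227 226 227 227 228 228 227 228 211 229  70  72  71  72  72
188  71  70  94 125 228 225 225 225 230 230 229 228 228 224 229 228 229 228 224 227 225 227 228 228 227 227 255 228 225  70  69  71  70  72
194  70  71  65 137 227 227 224 226 231 231 225 228 227 225 228 227 230 228 225 227 224 228 229 229 227 227 255 255 255  71  72  72  70  71
200  70  71  70 190 197 226 225 228 230 231 222 229 227 224 227 227 230 229 225 228 224 230 229 230 227 227 255 255 203  69  71  71  70  71
206  70  71  70 230 122 227 229 229 229 228 223 231 227 228 228 229 229 230 227 230 224 230 230 228 226 226 255 255 191  69  69  70  72  76
212  72  71  70 234 126
[... 2120 characters left out ...]
 255 255 255 255 255 255 255 255 255 255 255 226 230 227 227 197  33  36  35  36  42  42  37 137
308  42  42  40  34  36  36  31 255 255 255 255 255 255 255 255 255 255 255 255 255 255 225 228 225 226 240  33  36  36  36  40  42  40  97
314  42  40  36  36  36  32  28 255 255 255 255 255 255 253 229 230 224 212 198 174 162 155 155 158 157 100  31  35  35  36  36  42  41  40
320  40  36  35  36  34  33  31 100 168 155 155 159 160 159 161 159 158 157 159 160 162 163 162 162 162  77  31  34  37  35  36  34  42  40
326  42  35  37  35  32  34  29 145 162 164 163 163 162 164 164 160 173 199 215 231 234 233 200 174 110  63  31  33  36  36  37  36  42  42
mat 25
drive 62
petri 0
beaker 0
bottle 536
```

```bash
python3 -c "
from cell import job
print(job.hand_in())"
```

```text
the job is handed in; nothing more can be done
None
```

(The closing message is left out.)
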